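# Move three reagent vessels one station on

### The arm

A 6-joint arm with a two-finger parallel gripper is mounted at the origin on the work surface. World frame = base frame: x ahead of the robot, y to its left, z up, the work surface at z = 0. Lengths are in m, angles in rad, forces in N, time in s.
With the tool pointing down it reaches from about 0.225 to 0.875 m from the base axis. Payload 3.4 kg.
Tool frame: the origin (TCP) lies at the very end of the fingers, on their centre line; the grasp point (between the pads) lies manip.pinch_z behind it (manip.pinch_z is the distance from the TCP to the grasp point, in m); z points along the fingers, y is the direction in which the jaws open and shut (so a half turn about z gives the same grasp; the last joint's range is limited). The gripper opens to 85 mm and grips with 20 to 120 N. Pads are 22 mm wide; open, the fingers measure 114 mm over their backs; the gripper's body (76 mm by 85 mm) begins 54 mm behind the grasp point. The pads swing forward as they close: fully open they stand 13 mm farther back than shut.
Start: joints at [-1.404, 0.276, 1.505, -0, 1.361, -0.121], TCP at [0.163, -0.551, 0.203] pointing down, gripper open.
Joint ranges: [-2.89, 2.89], [-0.75, 2.08], [0.22, 2.7], [-1.18, 4.32], [0.11, 2.71], [-2.7, 2.7]. Speed limits (rad/s): [2.57, 2.57, 3.14, 3.14, 3.14, 3.14].

### API

Orientations are given as a unit quaternion [w, x, y, z].
In Python, from rig import manip, imaging, workorder gives the robot as it stands.
- The arm moves only by the tool apply_moves, never from a script. Its argument "moves" is one flat list of numbers, 7 for each row, row after row: the finger opening in m, from 0 to 0.0854, then the shift along the tool's x, y, z in m, then the turn, a rotation vector about the tool's x, y, z in rad. In form: [jaw, tx, ty, tz, rx, ry, rz, jaw, tx, ty, tz, rx, ry, rz, ...]. A call has exactly 8 rows; each row shifts and turns the pose as measured when the row begins, along the tool's axes as they then stand; what a row does not reach is not made up. A row lasts 1/12 s, in which the tool goes at most 41.7 mm and 7.16 degrees, less where a joint would pass 70% of its speed; a pose out of reach is approached as far as the arm can. A call with a gripper value outside its range is refused whole. The fingers move at their own pace and stop on an object; "newtons" is the grip in N (left out, the last holds). Time passes only in rows, so rows that do not move let the fingers close, or fill a call up. It gives the time, the measured TCP pose, the force and the opening at its end, in the units of the state.
- manip.get_state(): the state, without advancing time (a new reading comes with each control period).
- imaging.get_image(name): name is "scene" or "side" or "wrist"; returns a dict with "image" (420x560x3 uint8, red, green, blue), "range_z" (420x560 float32, m along the optical axis (not along the pixel's ray), 0 where there is no reading), "fx", "fy", "cx", "cy" (pixels), "R" (3x3) and "t" (3): a world point X has camera coordinates R X + t. Camera axes: x right, y down, z forward; pixel columns grow to the right and rows downward; lengths in m; the calibration is good to about 2 mm. A picture is of the moment at which its call begins.
- workorder.sign_off(): hands the job in, once; it reports no verdict.
The state is a dict: "clock": time; "qpos": joint angles; "qd": joint speeds; "effort": joint torques, N m; "position": TCP position; "ee_rot": TCP orientation; "contact_force": force on the tool from outside, world axes, zero at the start; "moment": the same for the moment, N m; "width": finger opening in m.
Only numpy, scipy, OpenCV 4.12 (cv2) and the standard library are available. Lean on these libraries where they do the work, as an engineer would, in place of code of your own. Each camera call takes 0.05 s, during which the arm holds its last target.

### The job

Move the three amber vessels on to their next step: the squat jar from the balance goes on the magnetic stirrer, the conical flask from the stirrer goes on the cork mat, and the square bottle from the cork mat goes on the balance pan. All three places are taken, so first stand one vessel on the empty grey tray to make room. Carry the vessels upright without knocking them together, set each down gently in the middle of its place, let go of all of them, and leave the tip rack, tube rack and wash bottle where they stand.

Things in the scene. Friction and masses are not known exactly. Their poses are not given: they have to be found in the camera images.
- flask: Amber glass conical (Erlenmeyer) flask with a ribbed blue screw cap, about 0.2 kg. Round base 69 mm across narrowing to a 29 mm neck at 74 mm height; cap 36 mm across, from 84 to 112 mm height (112 mm is the full height). Starts upright on the stirrer. Origin: centre of the underside, z up. Grip it by the cap from above.
- bottle: Amber glass square bottle with a ribbed blue screw cap, about 0.26 kg. Body 56 x 56 mm, 78 mm high, shoulder up to 87 mm and 36 mm neck; cap 44 mm across, from 91 to 119 mm height (119 mm is the full height). Starts upright on the cork mat. Origin: centre of the underside, z up, x and y square to its sides. Grip it by the cap from above.
- jar: Squat round amber glass wide-mouth jar with a ribbed blue screw lid and a paper band round it, about 0.28 kg. Body 70 mm across, straight to 43 mm height, shoulder up to 53 mm and 47 mm neck; lid 54 mm across, from 57 to 85 mm height (85 mm is the full height). Starts upright on the balance pan. Origin: centre of the underside, z up. Grip it by the lid from above.
- balance: White laboratory balance, fixed to the bench, 160 mm wide, 230 mm deep, with a round steel pan 124 mm across and a low keypad with dark display on the side of -x. Origin: on the bench under the centre of the pan; the pan's top is 62 mm above the origin. z up, x points away from the keypad. The pan is rigid.
- stirrer: Grey magnetic stirrer, fixed to the bench, 140 mm wide, 220 mm deep, with a white ceramic plate 126 mm square with a thin grey ring round its middle, and a black control panel with one knob on the side of -x. Origin: on the bench under the centre of the plate; the plate's top is 78 mm above the origin. z up, x points away from the panel.
- cork: Round cork mat, fixed to the bench, 130 mm across, 16 mm thick. Origin: centre of the underside; its top is 16 mm above.
- tray: Empty shallow grey plastic tray, fixed to the bench, 165 mm (x) by 150 mm (y), walls 4 mm thick and 16 mm high, its floor's top 4 mm above the bench. Free at the start. Origin: centre of the underside.
- tip_rack: Bystander: orange pipette tip rack, 82 x 118 mm, about 52 mm high, loose on the bench. Origin: centre of the underside. Leave it alone.
- tube_rack: Bystander: white rack of small tubes, 70 x 120 mm, about 46 mm high, loose on the bench in front of the blue gel tank. Origin: centre of the underside. Leave it alone.
- wash_bottle: Bystander: white round wash bottle with a red cap and spout, 62 mm across, 163 mm high, loose on the bench; the spout reaches 48 mm out along -x of its own frame. Origin: centre of the underside. Leave it alone.
Mind the look-alikes: they are no part of the job. Leave any green or turquoise look-alike of the jar alone.

How it is judged:
By the outcome, as a careful person would: the job done as asked, in the order asked, and still so for the second after the job is handed in, with the robot touching nothing.
It also fails if it takes over 125 s, if anything falls off the work surface, if the arm or the gripper's body presses on something with over 40 N, if the wrist force passes 120 N, or if a joint passes its speed limit or range.

## Working session

There is one attempt and no reset: what is moved stays moved. The work goes in short steps, Python scripts to look and compute and a tool call to move; the robot and the scene stay as the last step left them, time stands still between calls to the robot, and variables do not carry over. Pictures are saved under pics/ and viewed, and the job is handed in when it is done.

Besides the shell and the picture viewer there is one more tool, called after "Request:" as name(argument=value, ...) on one line, values as JSON. apply_moves: Moves the arm, as the interface text tells. Its arguments: {"type":"object","properties":{"moves":{"type":"array"},"newtons":{"type":"number"}},"required":["moves"]}

```bash
ls; mkdir -p pics; python3 - <<'E'
from rig import manip, imaging, workorder
import cv2
print(manip.get_state(), manip.pinch_z)
for n in ["scene","side","wrist"]:
    d=imaging.get_image(n)
    cv2.imwrite(f"pics/{n}0.png",d["image"][:,:,::-1])
    print(n,d["fx"],d["cx"],d["cy"],d["R"].round(3).tolist(),d["t"], (d["range_z"]>0).mean())
E
```

```text
pics
{'clock': 0.0, 'qpos': array([-1.40398549e+00,  2.76587685e-01,  1.50612830e+00, -1.45431774e-05,
        1.36068080e+00, -1.20996745e-01]), 'qd': array([-0.00126617,  0.00255923,  0.00045076, -0.00026106, -0.00066584,
        0.00064058]), 'effort': array([-1.01778842e-03, -4.16779017e+01, -2.45803910e+01, -2.54783063e-04,
        1.10047107e-02,  1.13206886e-05]), 'position': array([ 0.1631098 , -0.55078442,  0.20214584]), 'ee_rot': array([-9.01665353e-04,  9.89663084e-01,  1.43409086e-01, -2.77702610e-05]), 'contact_force': array([-0.18732195, -0.22775343,  0.02398989]), 'moment': array([ 0.00833146,  0.02602961, -0.0692596 ]), 'width': 0.08526861468193064} 0.0187
scene 395.6044018693306 274.74392338400156 205.47147669710472 [[0.875, 0.484, 0.017], [0.341, -0.591, -0.731], [-0.343, 0.646, -0.682]] [-0.45612049 -0.1704962   1.44010186] 0.9958928571428571
side 477.79803615193447 277.2949962956621 214.70505917485522 [[-0.975, -0.22, -0.015], [-0.143, 0.684, -0.715], [0.168, -0.695, -0.699]] [0.52654671 0.18596325 1.28812585] 0.9962287414965987
wrist 375.5651654460716 269.05645893111193 213.1745225232664 [[0.284, -0.959, -0.002], [-0.914, -0.272, 0.302], [-0.29, -0.084, -0.953]] [-0.57319064 -0.03984416  0.38044314] 0.9959311224489796
```

View pics/scene0.png

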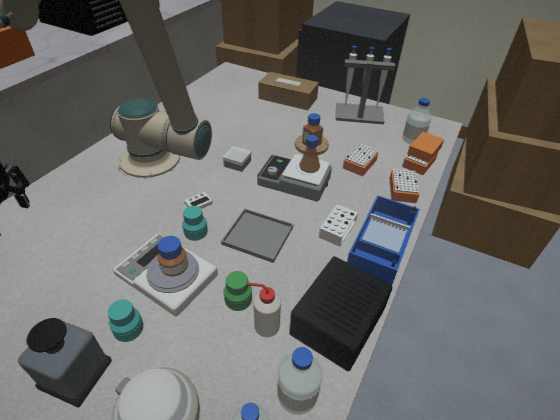

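View pics/side0.png

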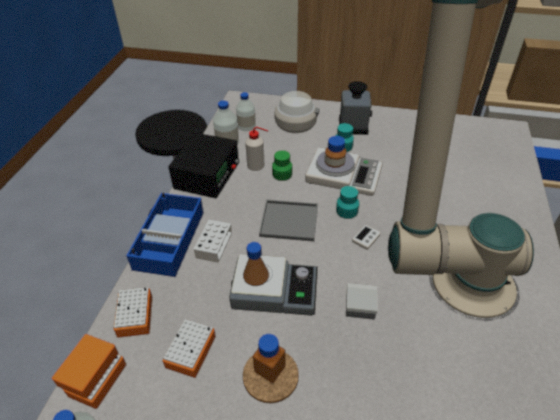

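View pics/wrist0.png

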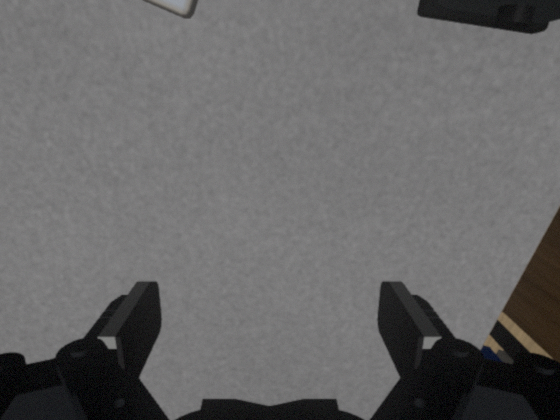

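The scene and side views agree. In the scene picture the jar is on the balance at about (172,255), the flask on the stirrer at (311,155), the bottle on the cork at (314,130), and the tray is free at (258,235). Green and turquoise look-alikes stand near the balance.

```bash
cat > h.py <<'E'
from rig import manip, imaging, workorder
import numpy as np, cv2
def cloud(d):
    v,u=np.mgrid[0:420,0:560]; z=d["range_z"]
    P=np.stack([(u-d["cx"])/d["fx"]*z,(v-d["cy"])/d["fy"]*z,z],-1)
    return (P-d["t"])@d["R"]
def ray(d,u,v):
    r=d["R"].T@np.array([(u-d["cx"])/d["fx"],(v-d["cy"])/d["fy"],1]); c=-d["R"].T@d["t"]
    return c,r/np.linalg.norm(r)
def plane(d,u,v,h):
    c,r=ray(d,u,v); return c+r*(h-c[2])/r[2]
def tri(a,b):
    A=np.zeros((3,3));B=np.zeros(3)
    for c,r in (a,b):
        M=np.eye(3)-np.outer(r,r);A+=M;B+=M@c
    X=np.linalg.solve(A,B); return X,[np.linalg.norm((np.eye(3)-np.outer(r,r))@(X-c)) for c,r in (a,b)]
def hsv(d): return cv2.cvtColor(d["image"],cv2.COLOR_RGB2HSV)
def blobs(d,lo,hi,amin=40):
    m=cv2.inRange(hsv(d),lo,hi); n,l,s,c=cv2.connectedComponentsWithStats(m)
    return [(i,s[i],c[i],l==i) for i in range(1,n) if s[i][4]>=amin]
E
python3 - <<'E'
from h import *
for n in ["scene","side"]:
    d=imaging.get_image(n); P=cloud(d)
    print(n)
    for i,s,c,m in blobs(d,(105,130,50),(122,255,255)):
        Q=P[m]; zt=np.percentile(Q[:,2],95); T=Q[Q[:,2]>zt-.004]
        mid=(T.max(0)+T.min(0))/2
        print(c.round(1),s.tolist(),"top",zt.round(3),"ctr",mid.round(3),"ext",(T.max(0)-T.min(0)).round(3))
E
```

```text
scene
[424.3 101.2] [420, 98, 10, 8, 59] top 0.172 ctr [0.803 0.615 0.171] ext [0.031 0.039 0.006]
[313.9 116.8] [309, 113, 11, 9, 64] top 0.137 ctr [ 0.705 -0.213  0.499] ext [0.493 1.194 0.732]
[312.  137.9] [307, 135, 11, 7, 59] top 0.192 ctr [ 0.75  -0.32   0.527] ext [0.404 0.981 0.677]
[382.5 244.4] [348, 196, 71, 89, 2208] top 0.065 ctr [ 0.876 -0.329  0.463] ext [0.152 0.962 0.804]
[168.6 244. ] [157, 236, 24, 18, 300] top 0.148 ctr [ 0.68  -0.579  0.505] ext [0.544 0.462 0.721]
[302.2 357.1] [293, 347, 20, 22, 321] top 0.171 ctr [ 0.888 -0.637  0.516] ext [0.128 0.347 0.698]
[249.9 411.7] [242, 403, 17, 17, 249] top 0.141 ctr [ 0.869 -0.698  0.501] ext [0.165 0.225 0.728]
side
[48.  60.1] [0, 0, 123, 168, 12672] top -0.018 ctr [ 1.356 -0.399  0.51 ] ext [2.065 2.566 1.064]
[222.7 104.3] [218, 101, 10, 8, 63] top 0.174 ctr [ 0.835 -0.474  0.173] ext [0.035 0.034 0.006]
[336.1 143.1] [329, 136, 15, 15, 201] top 0.151 ctr [ 0.43  -0.372  0.151] ext [0.044 0.051 0.007]
[548.8 162.3] [535, 147, 25, 34, 657] top -0.442 ctr [-0.147 -0.236  0.298] ext [0.941 2.239 1.488]
[165.5 236.6] [127, 194, 75, 82, 2890] top 0.067 ctr [0.628 0.387 0.552] ext [0.608 0.994 0.979]
[253.7 250.2] [247, 242, 14, 17, 188] top 0.193 ctr [0.558 0.159 0.192] ext [0.032 0.031 0.006]
[268.2 345. ] [259, 334, 19, 23, 351] top 0.139 ctr [0.409 0.616 0.588] ext [0.171 0.536 0.907]
[ 64.2 415.4] [54, 410, 21, 10, 153] top 0.174 ctr [0.569 0.743 0.606] ext [0.492 0.281 0.872]
```

```bash
cat > m.py <<'E'
from h import *
D={n:imaging.get_image(n) for n in ["scene","side"]}
C={}
reg={"jar":((.40,-.37),.147),"flask":((.56,.16),.190),"bottle":((.49,.36),.135)}
PS={n:cloud(d) for n,d in D.items()}
for n,d in D.items():
    P=PS[n]; ok=d["range_z"]>0; H=hsv(d)
    for i,s,c,m in blobs(d,(100,110,40),(125,255,255)):
        Q=P[m&ok]; 
        if len(Q)<20: continue
        med=np.median(Q,0); zt=np.percentile(Q[:,2],92); T=Q[abs(Q[:,2]-zt)<.004]
        if med[2]<.1: continue
        mm=(m&ok&(abs(P[...,2]-zt)<.004)).astype(np.uint8)
        cc=cv2.moments(mm,True); uv=(cc["m10"]/cc["m00"],cc["m01"]/cc["m00"])
        xy,r=cv2.minEnclosingCircle(T[:,:2].astype(np.float32))
        print(n,"blob",c.round(0),"z95",zt.round(4),"medtop",np.median(T,0).round(4),"circ",np.round(xy,4),round(r,4),"uv",np.round(uv,1))
        C.setdefault(n,[]).append((med,uv,zt))
for a in C.get("scene",[]):
    for b in C.get("side",[]):
        if np.linalg.norm(a[0]-b[0])<.05:
            X,e=tri(ray(D["scene"],*a[1]),ray(D["side"],*b[1])); print("tri",X.round(4),np.round(e,4))
E
python3 m.py
python3 - <<'E'
from h import *
# top-down height + colour map from both clouds, 2.5mm/px... x 0.1..0.9 up, y -.6...6
for n in ["scene","side"]:
    d=imaging.get_image(n);P=cloud(d);ok=d["range_z"]>0
    W=np.zeros((600,800,3),np.uint8)
    q=P[ok];col=d["image"][ok]
    u=((.75-q[:,1])*500).astype(int); v=((1.05-q[:,0])*500).astype(int)
    o=(u>0)&(u<799)&(v>0)&(v<599)&(q[:,2]<.3)&(q[:,2]>-.02)
    u,v,q,col=u[o],v[o],q[o],col[o]
    idx=np.argsort(q[:,2])
    for k in idx: W[v[k]:v[k]+2,u[k]:u[k]+2]=col[k]
    cv2.imwrite(f"pics/top_{n}.png",W[:,:,::-1])
    for nm,cx,cy,h,R in [("pan",.42,-.37,.062,.09),("plate",.56,.16,.078,.09),("cork",.46,.37,.016,.09),("tray",.5,-.1,.016,.14)]:
        s=ok&(abs(P[...,2]-h)<.005)&(np.hypot(P[...,0]-cx,P[...,1]-cy)<R); Q=P[s]
        if len(Q)<10: print(n,nm,"few");continue
        c,r=cv2.minEnclosingCircle(Q[:,:2].astype(np.float32)); print(n,nm,len(Q),"z",np.median(Q[:,2]).round(4),"circ",np.round(c,4),round(r,4),"rect",cv2.minAreaRect(Q[:,:2].astype(np.float32)))
E
```

```text
scene blob [424. 101.] z95 0.1717 medtop [0.8031 0.6135 0.1701] circ [0.8035 0.6157] 0.0204 uv [424.5 100.3]
scene blob [314. 119.] z95 0.1361 medtop [0.4784 0.3611 0.1347] circ [0.4766 0.3626] 0.0236 uv [313.7 116.4]
scene blob [312. 140.] z95 0.1905 medtop [0.5633 0.1535 0.1895] circ [0.5633 0.1542] 0.0191 uv [311.8 138. ]
scene blob [169. 246.] z95 0.1479 medtop [ 0.4343 -0.375   0.1463] circ [ 0.4343 -0.3749] 0.0274 uv [168.3 244. ]
scene blob [302. 358.] z95 0.1708 medtop [ 0.8411 -0.4817  0.1693] circ [ 0.8404 -0.481 ] 0.0198 uv [302.1 356.8]
scene blob [250. 412.] z95 0.1409 medtop [ 0.8001 -0.6002  0.1393] circ [ 0.8007 -0.6009] 0.0157 uv [249.6 411.3]
side blob [244.  95.] z95 0.1446 medtop [ 0.7972 -0.5957  0.1424] circ [ 0.794  -0.6003] 0.016 uv [244.2  93.9]
side blob [223. 104.] z95 0.1727 medtop [ 0.8374 -0.4773  0.1714] circ [ 0.8387 -0.4749] 0.0192 uv [222.6 103.3]
side blob [336. 143.] z95 0.1509 medtop [ 0.4276 -0.3701  0.1491] circ [ 0.4297 -0.3693] 0.027 uv [336.8 140.5]
side blob [254. 250.] z95 0.193 medtop [0.5601 0.1576 0.1912] circ [0.5593 0.1578] 0.0176 uv [
[... 1106 characters left out ...]
12, 0.1540565937757492), 5.450466632843018)
side pan 334 z 0.0634 circ [ 0.4281 -0.3762] 0.0651 rect ((0.4273008108139038, -0.3702549636363983), (0.12217376381158829, 0.11275403946638107), 4.065402030944824)
side plate 1251 z 0.079 circ [0.5527 0.1488] 0.085 rect ((0.5534939169883728, 0.14651073515415192), (0.12626145780086517, 0.12906229496002197), 6.605398654937744)
side cork 1469 z 0.017 circ [0.4705 0.3755] 0.0656 rect ((0.4679405987262726, 0.38303133845329285), (0.12786927819252014, 0.1130564957857132), 18.008464813232422)
side tray 341 z 0.0158 circ [ 0.5002 -0.1194] 0.1278 rect ((0.4989984333515167, -0.13388493657112122), (0.23287688195705414, 0.15845337510108948), 4.7358574867248535)
```

```bash
python3 - <<'E'
from h import *
for n in ["scene","side"]:
    im=imaging.get_image(n)["image"]
    if n=="scene": c=[im[200:320,90:250],im[90:210,240:400],im[190:310,180:340]]
    else: c=[im[100:220,270:430],im[210:330,200:360],im[310:420,190:350]]
    o=[cv2.resize(a,(480,360),interpolation=cv2.INTER_CUBIC)[:,:,::-1] for a in c]
    cv2.imwrite(f"pics/z_{n}.png",cv2.resize(np.hstack(o),(800,200)))
E
```

```text
(no output)
```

View pics/top_side.png

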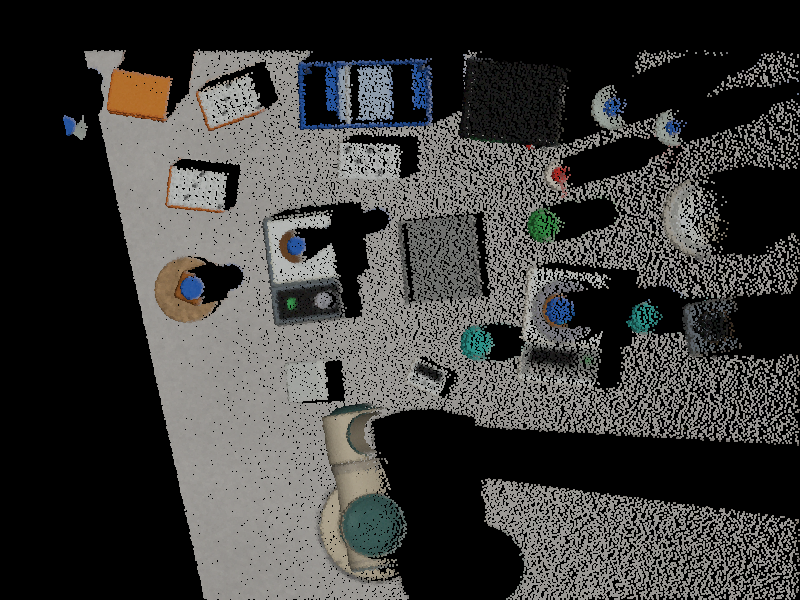

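View pics/top_scene.png

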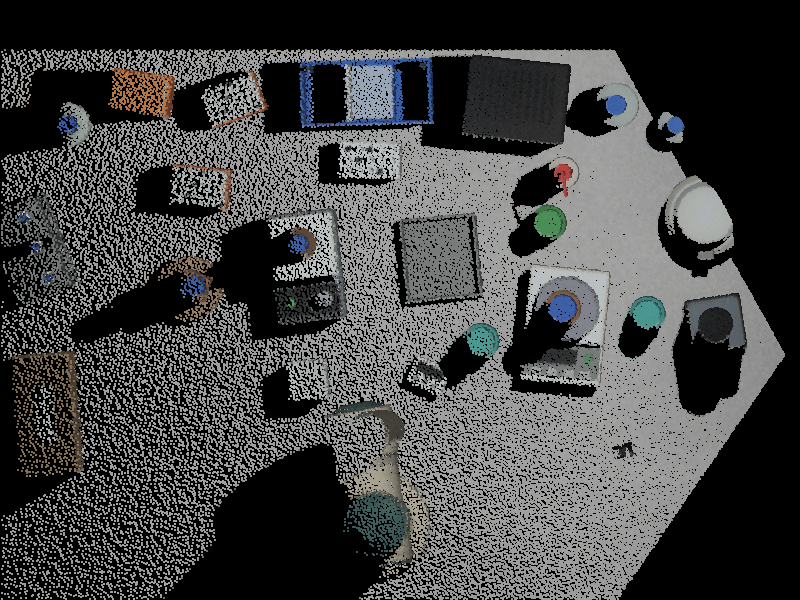

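```bash
cat >> h.py <<'E'
from scipy.spatial.transform import Rotation as Ro
def rt(s=None):
    s=s or manip.get_state(); q=s["ee_rot"]; return Ro.from_quat([q[1],q[2],q[3],q[0]]).as_matrix(),s["position"]
def go(*X,yaw=None):
    "tool-frame shift from each way point to the next"
    s=manip.get_state(); R,p=rt(s); 
    print("clk %.2f pos %s w %.4f F %s q6 %.2f tilt %.4f"%(s["clock"],p.round(4),s["width"],s["contact_force"].round(1),s["qpos"][5],np.arccos(-R[2,2])),"toolx",np.degrees(np.arctan2(R[1,0],R[0,0])).round(2))
    # rotvec in tool to restore vertical with yaw 16.5deg
    y=np.radians(16.5) if yaw is None else yaw
    G=np.array([[np.cos(y),np.sin(y),0],[np.sin(y),-np.cos(y),0],[0,0,-1]])
    print("rot",Ro.from_matrix(R.T@G).as_rotvec().round(4))
    for x in X:
        d=R.T@(np.array(x)-p); print("->",x,"tool mm",(d*1000).round(1),"rows",round(np.linalg.norm(d)/.0417,1)); p=np.array(x)
E
python3 - <<'E'
from h import *
d=imaging.get_image("wrist");R,p=rt();c=-d["R"].T@d["t"]
print("cam in tool",R.T@(c-p),"axis",R.T@d["R"][2])
go([.163,-.551,.30],[.50,.14,.30])
E
```

```text
cam in tool [ 0.07719282 -0.00077113 -0.17115765] axis [-3.02426124e-01 -4.81076202e-04  9.53172706e-01]
clk 0.60 pos [ 0.1632 -0.5514  0.203 ] w 0.0853 F [-0.8  0.3 -0.4] q6 -0.12 tilt 0.0001 toolx 16.49
rot [ 0.0001  0.     -0.0002]
-> [0.163, -0.551, 0.3] tool mm [ -0.1  -0.4 -97. ] rows 2.3
-> [0.5, 0.14, 0.3] tool mm [ 5.193e+02 -5.669e+02 -1.000e-01] rows 18.4
```

Request:
apply_moves(moves=[0.085, 0, 0, -0.033, 0, 0, 0, 0.085, 0, 0, -0.033, 0, 0, 0, 0.085, 0.0, 0, -0.033, 0, 0, 0, 0.085, 0.027, -0.03, 0, 0, 0, 0, 0.085, 0.027, -0.03, 0, 0, 0, 0, 0.085, 0.027, -0.03, 0, 0, 0, 0, 0.085, 0.027, -0.03, 0, 0, 0, 0, 0.085, 0.027, -0.03, 0, 0, 0, 0], newtons=40)

```text
clock: 1.27
position: [0.2502, -0.3723, 0.3048]
ee_rot: [0.001, 0.99, 0.138, -0.0]
contact_force: [0.6, -0.7, -0.6]
width: 0.0852
```

Request:
apply_moves(moves=[0.085, 0.027, -0.03, 0, 0, 0, 0, 0.085, 0.027, -0.03, 0, 0, 0, 0, 0.085, 0.027, -0.03, 0, 0, 0, 0, 0.085, 0.027, -0.03, 0, 0, 0, 0, 0.085, 0.027, -0.03, 0, 0, 0, 0, 0.085, 0.027, -0.03, 0, 0, 0, 0, 0.085, 0.027, -0.03, 0, 0, 0, 0, 0.085, 0.027, -0.03, 0, 0, 0, 0])

```text
clock: 1.93
position: [0.3945, -0.0712, 0.3064]
ee_rot: [0.005, 0.991, 0.135, 0.004]
contact_force: [0.7, 0.8, 0.7]
width: 0.0852
```

```bash
python3 - <<'E'
from h import *
go([.56,.156,.28])
E
```

```text
clk 1.93 pos [ 0.3945 -0.0712  0.3064] w 0.0852 F [0.7 0.8 0.7] q6 0.95 tilt 0.0119 toolx 15.46
rot [ 0.0101 -0.0063 -0.0181]
-> [0.56, 0.156, 0.28] tool mm [ 219.9 -175.1   26.1] rows 6.8
```

Request:
apply_moves(moves=[0.085, 0.03, -0.024, 0.002, 0.004, -0.002, -0.006, 0.085, 0.03, -0.024, 0.003, 0.004, -0.002, -0.006, 0.085, 0.03, -0.024, 0.004, 0.002, -0.002, -0.006, 0.085, 0.03, -0.024, 0.004, 0, 0, 0, 0.085, 0.03, -0.024, 0.004, 0, 0, 0, 0.085, 0.03, -0.024, 0.004, 0, 0, 0, 0.085, 0.02, -0.015, 0.002, 0, 0, 0, 0.085, 0.01, -0.008, 0, 0, 0, 0])

```text
clock: 2.6
position: [0.5549, 0.1677, 0.2847]
ee_rot: [0.001, 0.989, 0.148, 0.004]
contact_force: [-0.0, 0.4, 0.4]
width: 0.085
```

```bash
python3 - <<'E'
from h import *
go([.56,.156,.28])
d=imaging.get_image("wrist"); cv2.imwrite("pics/w1.png",d["image"][:,:,::-1])
E
```

```text
clk 2.60 pos [0.5549 0.1677 0.2847] w 0.0850 F [-0.   0.4  0.4] q6 1.45 tilt 0.0079 toolx 17.08
rot [ 0.0022 -0.0076  0.0101]
-> [0.56, 0.156, 0.28] tool mm [ 1.5 12.7  4.7] rows 0.3
```

View pics/w1.png

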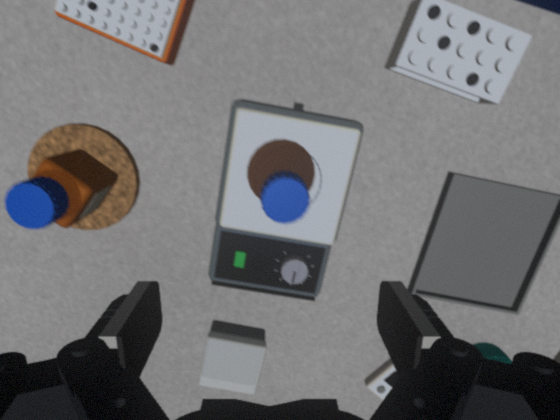

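The wrist picture shows all three places at once: flask on the plate (cap at 285,197, off-centre from the ring), bottle on the cork (cap at 37,203) and the tray at right (corners 450,175 and 520,308).

```bash
cat > w.py <<'E'
from h import *
import sys
def wm(tag):
    d=imaging.get_image("wrist"); P=cloud(d); ok=d["range_z"]>0; H=hsv(d)
    cv2.imwrite(f"pics/{tag}.png",d["image"][:,:,::-1])
    for i,s,c,m in blobs(d,(100,110,40),(125,255,255),150):
        if s[1]+s[3]>=415: continue
        Q=P[m&ok]; zt=np.percentile(Q[:,2],90)
        mm=(m&ok&(abs(P[...,2]-zt)<.004)).astype(np.uint8)
        cn=max(cv2.findContours(mm,cv2.RETR_EXTERNAL,cv2.CHAIN_APPROX_NONE)[0],key=len)
        e=cv2.fitEllipse(cn); X=plane(d,*e[0],zt); T=P[mm>0]
        print("cap uv",np.round(e[0],1),"top",X.round(4),"meancloud",T.mean(0).round(4),"ext/2",((T.max(0)-T.min(0))/2).round(4))
    return d,P,ok,H
def quad(d,mask,h,name):
    cn=max(cv2.findContours(mask.astype(np.uint8),cv2.RETR_EXTERNAL,cv2.CHAIN_APPROX_NONE)[0],key=cv2.contourArea)
    W=np.array([plane(d,*q[0],h)[:2] for q in cn],np.float32)
    r=cv2.minAreaRect(W); c,rad=cv2.minEnclosingCircle(W)
    print(name,"rect",np.round(r[0],4),np.round(r[1],4),round(r[2],1),"circ",np.round(c,4),round(rad,4),"z",)
E
python3 - <<'E'
from w import *
d,P,ok,H=wm("w2")
S,V,h=H[...,1],H[...,2],H[...,0]
big=lambda m: (lambda n,l,s,c:(l==1+np.argmax(s[1:,4])))(*cv2.connectedComponentsWithStats(m.astype(np.uint8)))
box=np.zeros(S.shape,bool)
b=box.copy(); b[90:260,200:380]=1
z=P[...,2]
m=big(b&ok&(z>.072)&(z<.084)&(V>130)&(S<60)); print("plate z",np.median(z[m])); quad(d,m,np.median(z[m]),"plate")
b=box.copy(); b[110:240,20:150]=1
m=b&ok&(z>.010)&(z<.024)&(h<25)&(S>60); m=big(m); print("cork z",np.median(z[m])); quad(d,m,np.median(z[m]),"cork")
b=box.copy(); b[160:330,380:560]=1
m=big(b&ok&(z>.0105)&(z<.022)); print("tray rim z",np.median(z[m]),m.sum()); quad(d,m,np.median(z[m]),"tray")
zz=z[200:280,460:510]; print("floor",np.median(zz), "bench",np.median(z[260:320,170:200]))
E
```

```text
cap uv [551.7   2.2] top [ 0.8014 -0.0555  0.0276] meancloud [ 0.8016 -0.0552  0.027 ] ext/2 [0.0009 0.0105 0.0039]
cap uv [288.4 203.2] top [0.5614 0.1568 0.1912] meancloud [0.5611 0.1567 0.1903] ext/2 [0.0177 0.0174 0.0028]
cap uv [ 33.6 208.1] top [0.4768 0.3642 0.1363] meancloud [0.4762 0.3647 0.1354] ext/2 [0.0218 0.0216 0.0028]
plate z 0.07834600541668106
plate rect [0.5545 0.1471] [0.1242 0.1242] 6.9 circ [0.5542 0.1467] 0.0859 z
cork z 0.016486713124713486
cork rect [0.4775 0.3695] [0.1274 0.1179] 51.9 circ [0.473  0.3732] 0.0652 z
tray rim z 0.015769583545489494 2202
tray rect [ 0.5332 -0.128 ] [0.1659 0.1541] 5.6 circ [ 0.533  -0.1285] 0.1123 z
floor 0.004393152202856829 bench 0.0007381481431435243
```

```bash
python3 - <<'E'
from h import *
go([.5612,.1565,.26],[.5612,.1565,.16])
E
```

```text
clk 2.70 pos [0.5543 0.1665 0.2848] w 0.0852 F [-1.  -0.  -0.3] q6 1.45 tilt 0.0074 toolx 17.08
rot [ 0.0026 -0.0069  0.0102]
-> [0.5612, 0.1565, 0.26] tool mm [ 3.5 11.5 24.8] rows 0.7
-> [0.5612, 0.1565, 0.16] tool mm [ -0.7  -0.3 100. ] rows 2.4
```

Request:
apply_moves(moves=[0.085, 0.0035, 0.0115, 0.01, 0.003, -0.007, 0.01, 0.085, 0, 0, 0.01, 0, 0, 0, 0.085, 0, 0, 0.005, 0, 0, 0, 0.085, 0, 0, 0, 0, 0, 0, 0.085, 0, 0, 0, 0, 0, 0, 0.085, 0, 0, 0, 0, 0, 0, 0.085, 0, 0, 0, 0, 0, 0, 0.085, 0, 0, 0, 0, 0, 0])

```text
clock: 3.37
position: [0.558, 0.1473, 0.2589]
ee_rot: [0.002, 0.99, 0.139, -0.001]
contact_force: [0.2, 0.2, -0.6]
width: 0.0847
```

```bash
python3 - <<'E'
from w import *
go([.5612,.1565,.16])
wm("w3")
E
```

```text
clk 3.37 pos [0.558  0.1473 0.2589] w 0.0847 F [ 0.2  0.2 -0.6] q6 1.43 tilt 0.0044 toolx 15.98
rot [ 0.0027  0.0034 -0.0091]
-> [0.5612, 0.1565, 0.16] tool mm [ 6.  -8.2 98.8] rows 2.4
cap uv [258.  205.9] top [0.5618 0.1567 0.1912] meancloud [0.5614 0.1567 0.1903] ext/2 [0.0174 0.0175 0.0027]
cap uv [  6.9 218.5] top [0.478  0.3498 0.1359] meancloud [0.4778 0.3504 0.135 ] ext/2 [0.0194 0.0074 0.0028]
```

Request:
apply_moves(moves=[0.085, 0.006, -0.008, 0.0, 0.003, 0.003, -0.009, 0.085, 0, 0, 0.025, 0, 0, 0, 0.085, 0, 0, 0.025, 0, 0, 0, 0.085, 0, 0, 0.015, 0, 0, 0, 0.085, 0, 0, 0.006, 0, 0, 0, 0.085, 0, 0, 0, 0, 0, 0, 0.085, 0, 0, 0, 0, 0, 0, 0.085, 0, 0, 0, 0, 0, 0])

```text
clock: 4.08
position: [0.5664, 0.1627, 0.1901]
ee_rot: [-0.002, 0.989, 0.146, 0.006]
contact_force: [-0.4, -0.5, -0.1]
width: 0.0847
```

```bash
python3 - <<'E'
from w import *
go([.5613,.1566,.16])
E
```

```text
clk 4.08 pos [0.5664 0.1627 0.1901] w 0.0847 F [-0.4 -0.5 -0.1] q6 1.44 tilt 0.0127 toolx 16.77
rot [-0.0021 -0.0125  0.0047]
-> [0.5613, 0.1566, 0.16] tool mm [-7.   4.4 30. ] rows 0.7
```

Request:
apply_moves(moves=[0.085, -0.004, 0.0025, 0.0, -0.001, -0.008, 0.002, 0.085, 0, 0, 0, 0, 0, 0, 0.085, 0, 0, 0, 0, 0, 0, 0.085, 0, 0, 0, 0, 0, 0, 0.085, 0, 0, 0.005, 0, 0, 0, 0.085, 0, 0, 0.005, 0, 0, 0, 0.085, 0, 0, 0, 0, 0, 0, 0.085, 0, 0, 0, 0, 0, 0])

```text
clock: 4.75
position: [0.5658, 0.1592, 0.1836]
ee_rot: [-0.001, 0.989, 0.145, 0.006]
contact_force: [-0.4, -0.4, 0.3]
width: 0.0848
```

```bash
python3 - <<'E'
from w import *
go([.5613,.1566,.16])
E
```

```text
clk 4.75 pos [0.5658 0.1592 0.1836] w 0.0848 F [-0.4 -0.4  0.3] q6 1.44 tilt 0.0122 toolx 16.63
rot [ 0.     -0.0122  0.0022]
-> [0.5613, 0.1566, 0.16] tool mm [-5.4  1.2 23.5] rows 0.6
```

Request:
apply_moves(moves=[0.085, -0.002, 0.0005, 0.002, 0, -0.004, 0, 0.085, -0.002, 0.0005, 0.004, 0, -0.004, 0, 0.085, -0.002, 0.0005, 0.006, 0, -0.004, 0, 0.085, -0.001, 0, 0.006, 0, -0.002, 0, 0.085, 0, 0, 0.004, 0, -0.001, 0, 0.085, 0, 0, 0.002, 0, 0, 0, 0.085, 0, 0, 0, 0, 0, 0, 0.085, 0, 0, 0, 0, 0, 0])

```text
clock: 5.42
position: [0.5579, 0.1552, 0.1555]
ee_rot: [0.0, 0.989, 0.145, -0.004]
contact_force: [0.6, 0.0, 0.1]
width: 0.0848
```

```bash
python3 - <<'E'
from w import *
go([.5613,.1566,.16])
E
```

```text
clk 5.42 pos [0.5579 0.1552 0.1555] w 0.0848 F [0.6 0.  0.1] q6 1.43 tilt 0.0074 toolx 16.62
rot [-0.0004  0.0074  0.0021]
-> [0.5613, 0.1566, 0.16] tool mm [ 3.6 -0.4 -4.5] rows 0.1
```

Request:
apply_moves(moves=[0.085, 0.0015, 0, -0.001, 0, 0.003, 0, 0.085, 0.0015, 0, -0.001, 0, 0.003, 0, 0.085, 0.001, 0, -0.001, 0, 0.002, 0, 0.085, 0, 0, 0, 0, 0, 0, 0.02, 0, 0, 0, 0, 0, 0, 0.02, 0, 0, 0, 0, 0, 0, 0.02, 0, 0, 0, 0, 0, 0, 0.02, 0, 0, 0, 0, 0, 0], newtons=50)

```text
clock: 6.08
position: [0.5633, 0.1568, 0.1602]
ee_rot: [-0.0, 0.989, 0.145, 0.002]
contact_force: [-0.5, -0.4, -0.3]
width: 0.038
```

```bash
python3 - <<'E'
from w import *
go([.5613,.1566,.16])
E
```

```text
clk 6.08 pos [0.5633 0.1568 0.1602] w 0.0380 F [-0.5 -0.4 -0.3] q6 1.43 tilt 0.0045 toolx 16.63
rot [-0.     -0.0045  0.0023]
-> [0.5613, 0.1566, 0.16] tool mm [-2.  -0.4  0.2] rows 0.0
```

Request:
apply_moves(moves=[0.02, 0, 0, 0, 0, 0, 0, 0.02, 0, 0, 0, 0, 0, 0, 0.02, 0, 0, 0, 0, 0, 0, 0.02, 0, 0, -0.003, 0, 0, 0, 0.02, 0, 0, -0.008, 0, 0, 0, 0.02, 0, 0, -0.013, 0, 0, 0, 0.02, 0, 0, -0.013, 0, 0, 0, 0.02, 0, 0, -0.008, 0, 0, 0])

```text
clock: 6.75
position: [0.5622, 0.1565, 0.2081]
ee_rot: [-0.0, 0.989, 0.145, 0.001]
contact_force: [0.5, -0.4, 1.0]
width: 0.0199
```

```bash
python3 - <<'E'
from w import *
go([.5613,.1566,.24],[.531,-.128,.24],[.531,-.128,.09])
E
```

```text
clk 6.75 pos [0.5622 0.1565 0.2081] w 0.0199 F [ 0.5 -0.4  1. ] q6 1.43 tilt 0.0022 toolx 16.63
rot [-0.0004 -0.0021  0.0022]
-> [0.5613, 0.1566, 0.24] tool mm [ -0.7  -0.3 -31.9] rows 0.8
-> [0.531, -0.128, 0.24] tool mm [-110.5  264.    -0.3] rows 6.9
-> [0.531, -0.128, 0.09] tool mm [-3.0e-01  1.0e-01  1.5e+02] rows 3.6
```

```bash
python3 - <<'E'
from w import *
wm("w4")
d=imaging.get_image("side"); cv2.imwrite("pics/s4.png",cv2.resize(d["image"][180:330,160:380],(792,540))[:,:,::-1])
E
```

```text
cap uv [269.9 244.3] top [0.5619 0.1569 0.191 ] meancloud [0.5615 0.1567 0.1902] ext/2 [0.0179 0.0177 0.0029]
```

View pics/w4.png

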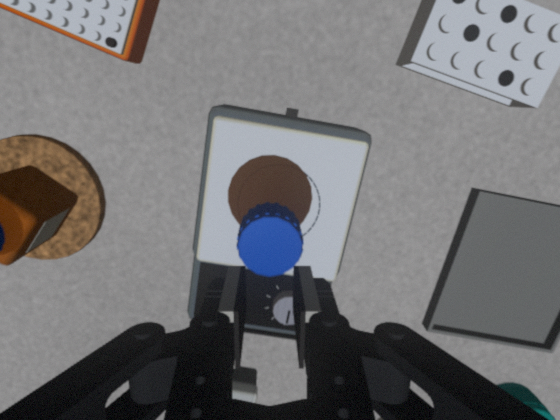

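View pics/s4.png

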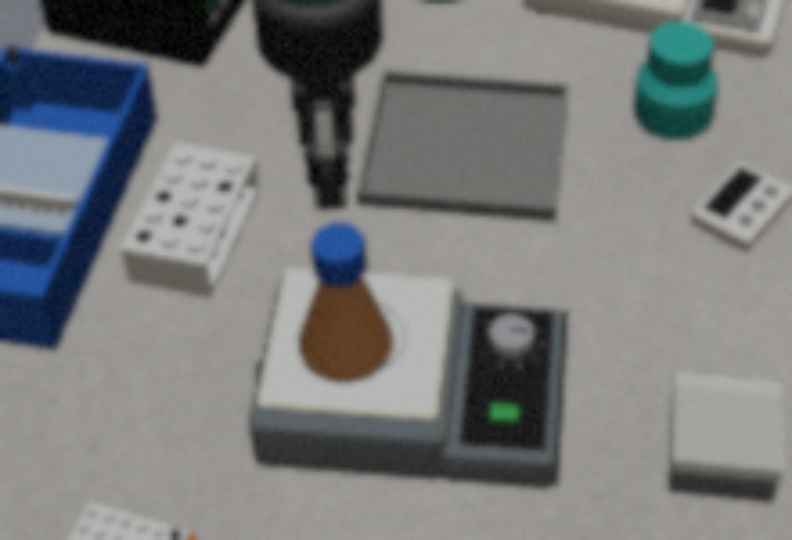

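The grasp failed: the fingers are shut at 20 mm above the cap, and the flask stands unmoved at (0.5615, 0.1567). I'll reopen, go slightly lower, and let the fingers close fully before lifting.

Request:
apply_moves(moves=[0.085, 0, 0, -0.003, 0, 0, 0, 0.085, 0, 0, 0, 0, 0, 0, 0.085, 0, 0, 0, 0, 0, 0, 0.085, 0, 0, 0, 0, 0, 0, 0.085, 0, 0, 0.004, 0, 0, 0, 0.085, 0, 0, 0.008, 0, 0, 0, 0.085, 0, 0, 0.008, 0, 0, 0, 0.085, 0, 0, 0.008, 0, 0, 0])

```text
clock: 7.52
position: [0.5621, 0.1566, 0.1801]
ee_rot: [-0.0, 0.989, 0.145, 0.001]
contact_force: [0.2, -0.5, -0.1]
width: 0.0856
```

```bash
python3 - <<'E'
from w import *
go([.5614,.1567,.155])
E
```

```text
clk 7.52 pos [0.5621 0.1566 0.1801] w 0.0856 F [ 0.2 -0.5 -0.1] q6 1.43 tilt 0.0025 toolx 16.63
rot [-0.0004 -0.0025  0.0022]
-> [0.5614, 0.1567, 0.155] tool mm [-0.8 -0.3 25.1] rows 0.6
```

Request:
apply_moves(moves=[0.085, 0, 0, 0.007, 0, 0, 0, 0.085, 0, 0, 0.006, 0, 0, 0, 0.085, 0, 0, 0.004, 0, 0, 0, 0.085, 0, 0, 0.002, 0, 0, 0, 0.085, 0, 0, 0, 0, 0, 0, 0.085, 0, 0, 0, 0, 0, 0, 0.02, 0, 0, 0, 0, 0, 0, 0.02, 0, 0, 0, 0, 0, 0], newtons=60)

```text
clock: 8.18
position: [0.5599, 0.1563, 0.1548]
ee_rot: [-0.0, 0.989, 0.145, -0.002]
contact_force: [0.7, 0.2, -0.3]
width: 0.0633
```

Request:
apply_moves(moves=[0.02, 0, 0, 0, 0, 0, 0, 0.02, 0, 0, 0, 0, 0, 0, 0.02, 0, 0, 0, 0, 0, 0, 0.02, 0, 0, 0, 0, 0, 0, 0.02, 0, 0, 0, 0, 0, 0, 0.02, 0, 0, 0, 0, 0, 0, 0.02, 0, 0, 0, 0, 0, 0, 0.02, 0, 0, 0, 0, 0, 0])

```text
clock: 8.85
position: [0.5609, 0.1562, 0.1562]
ee_rot: [-0.0, 0.989, 0.145, -0.001]
contact_force: [-0.5, -0.5, -0.6]
width: 0.0322
```

```bash
python3 - <<'E'
from w import *
go([.5614,.1567,.155])
wm("w5")
d=imaging.get_image("side"); cv2.imwrite("pics/s5.png",cv2.resize(d["image"][180:330,160:380],(792,540))[:,:,::-1])
E
```

```text
clk 8.85 pos [0.5609 0.1562 0.1562] w 0.0322 F [-0.5 -0.5 -0.6] q6 1.43 tilt 0.0017 toolx 16.62
rot [-0.0006  0.0016  0.0021]
-> [0.5614, 0.1567, 0.155] tool mm [ 0.6 -0.3  1.2] rows 0.0
cap uv [269.2 288.2] top [0.5626 0.1575 0.1911] meancloud [0.5621 0.1573 0.1904] ext/2 [0.0183 0.0181 0.004 ]
```

View pics/s5.png

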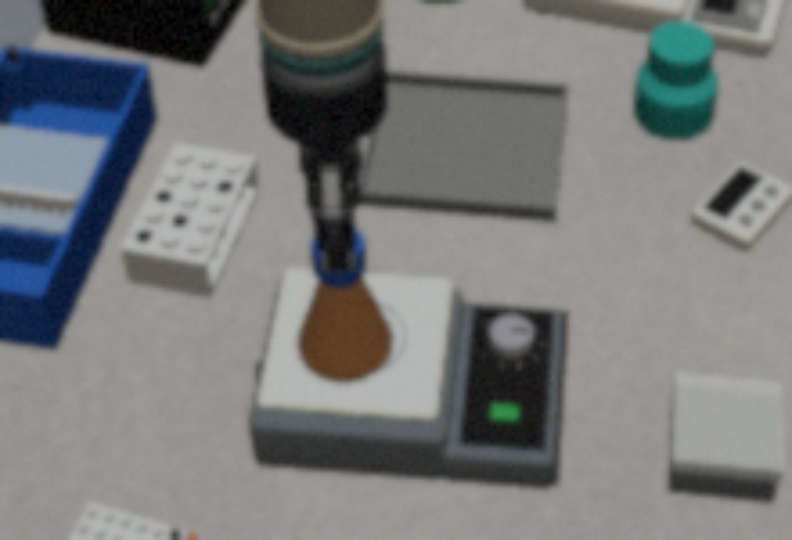

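View pics/w5.png

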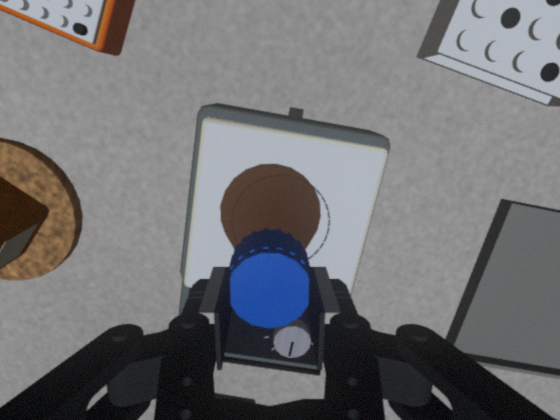

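Request:
apply_moves(moves=[0.01, 0, 0, 0, 0, 0, 0, 0.01, 0, 0, 0, 0, 0, 0, 0.01, 0, 0, 0, 0, 0, 0, 0.01, 0, 0, -0.002, 0, 0, 0, 0.01, 0, 0, -0.003, 0, 0, 0, 0.01, 0, 0, -0.003, 0, 0, 0, 0.01, 0, 0, -0.002, 0, 0, 0, 0.01, 0, 0, 0, 0, 0, 0], newtons=80)

```text
clock: 9.62
position: [0.5593, 0.1562, 0.1653]
ee_rot: [-0.0, 0.989, 0.145, -0.003]
contact_force: [0.2, -0.3, -2.8]
width: 0.0309
```

```bash
python3 - <<'E'
from w import *
go([.5614,.1567,.155])
wm("w6")
E
```

```text
clk 9.62 pos [0.5593 0.1562 0.1653] w 0.0309 F [ 0.2 -0.3 -2.8] q6 1.43 tilt 0.0062 toolx 16.63
rot [-0.0017  0.006   0.0022]
-> [0.5614, 0.1567, 0.155] tool mm [ 2.2  0.1 10.3] rows 0.3
cap uv [269.2 288.1] top [0.5612 0.1575 0.2001] meancloud [0.5607 0.1573 0.1993] ext/2 [0.0184 0.0179 0.0039]
```

View pics/w6.png

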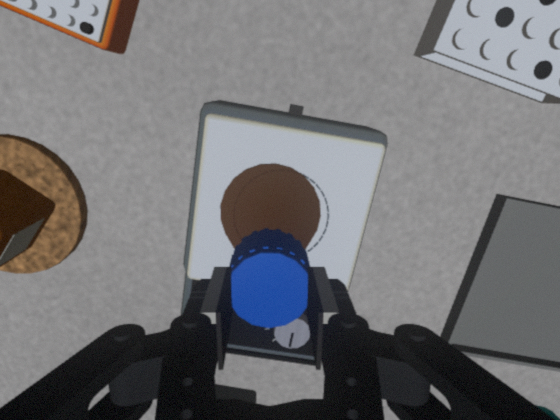

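```bash
python3 - <<'E'
from w import *
go([.5613,.1566,.225],[.532,-.129,.225],[.532,-.129,.083])
E
```

```text
clk 9.67 pos [0.5593 0.1562 0.1652] w 0.0310 F [-0.8  0.1 -1.8] q6 1.43 tilt 0.0063 toolx 16.62
rot [-0.0017  0.0061  0.0022]
-> [0.5613, 0.1566, 0.225] tool mm [  1.7   0.1 -59.8] rows 1.4
-> [0.532, -0.129, 0.225] tool mm [-1.098e+02  2.653e+02  2.000e-01] rows 6.9
-> [0.532, -0.129, 0.083] tool mm [  0.9   0.2 142. ] rows 3.4
```

Request:
apply_moves(moves=[0.01, 0, 0, -0.004, 0, 0, 0, 0.01, 0, 0, -0.008, 0, 0, 0, 0.01, 0, 0, -0.012, 0, 0, 0, 0.01, 0, 0, -0.012, 0, 0, 0, 0.01, -0.002, 0.005, -0.008, 0, 0, 0, 0.01, -0.004, 0.01, -0.004, 0, 0, 0, 0.01, -0.006, 0.015, 0, 0, 0, 0, 0.01, -0.008, 0.019, 0, 0, 0, 0])

```text
clock: 10.33
position: [0.5544, 0.1039, 0.2178]
ee_rot: [-0.001, 0.989, 0.147, -0.003]
contact_force: [-0.5, -1.1, -3.0]
width: 0.0311
```

Request:
apply_moves(moves=[0.01, -0.009, 0.022, 0, 0, 0, 0, 0.01, -0.009, 0.022, 0, 0, 0, 0, 0.01, -0.009, 0.022, 0, 0, 0, 0, 0.01, -0.009, 0.022, 0, 0, 0, 0, 0.01, -0.009, 0.022, 0, 0, 0, 0, 0.01, -0.009, 0.022, 0, 0, 0, 0, 0.01, -0.008, 0.019, 0, 0, 0, 0, 0.01, -0.006, 0.015, 0, 0, 0, 0])

```text
clock: 11.0
position: [0.5327, -0.0907, 0.2201]
ee_rot: [0.002, 0.989, 0.147, -0.003]
contact_force: [0.2, -0.2, -2.5]
width: 0.0316
```

```bash
python3 - <<'E'
from w import *
go([.532,-.129,.225],[.532,-.129,.083])
E
```

```text
clk 11.00 pos [ 0.5327 -0.0907  0.2201] w 0.0316 F [ 0.2 -0.2 -2.5] q6 0.98 tilt 0.0071 toolx 16.9
rot [0.0025 0.0066 0.007 ]
-> [0.532, -0.129, 0.225] tool mm [-11.8  36.4  -4.7] rows 0.9
-> [0.532, -0.129, 0.083] tool mm [  0.9  -0.4 142. ] rows 3.4
```

Request:
apply_moves(moves=[0.01, -0.004, 0.011, 0, 0, 0, 0, 0.01, -0.003, 0.008, 0.002, 0, 0, 0, 0.01, -0.002, 0.006, 0.006, 0, 0, 0, 0.01, -0.001, 0.003, 0.01, 0, 0, 0, 0.01, 0, 0, 0.014, 0, 0, 0, 0.01, 0, 0, 0.014, 0, 0, 0, 0.01, 0, 0, 0.012, 0, 0, 0, 0.01, 0, 0, 0.008, 0, 0, 0])

```text
clock: 11.67
position: [0.5282, -0.1295, 0.151]
ee_rot: [0.003, 0.99, 0.144, -0.002]
contact_force: [-0.6, 0.2, -3.2]
width: 0.0313
```

```bash
python3 - <<'E'
from w import *
go([.532,-.129,.12],[.532,-.129,.083])
wm("w7")
E
```

```text
clk 11.67 pos [ 0.5282 -0.1295  0.151 ] w 0.0313 F [-0.6  0.2 -3.2] q6 0.92 tilt 0.0085 toolx 16.52
rot [0.0061 0.0058 0.0004]
-> [0.532, -0.129, 0.12] tool mm [ 4.   0.4 31. ] rows 0.7
-> [0.532, -0.129, 0.083] tool mm [ 0.2 -0.2 37. ] rows 0.9
cap uv [269.4 287.8] top [ 0.5301 -0.128   0.1857] meancloud [ 0.5295 -0.1282  0.185 ] ext/2 [0.018  0.0178 0.0039]
```

View pics/w7.png

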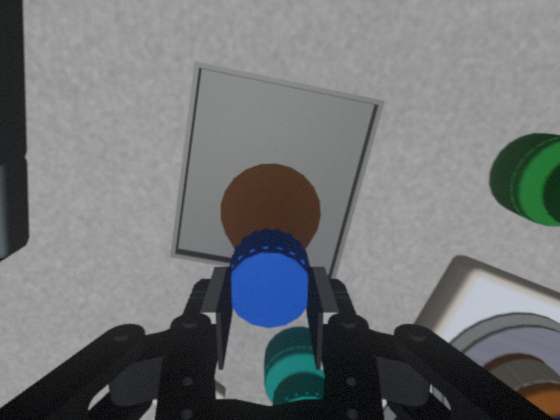

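The flask hangs upright over the tray, about 70 mm above its floor and well inside the walls. I'll lower it.

Request:
apply_moves(moves=[0.01, 0.001, 0, 0.005, 0.002, 0.002, 0, 0.01, 0.001, 0, 0.008, 0.002, 0.002, 0, 0.01, 0.001, 0, 0.01, 0.001, 0.001, 0, 0.01, 0, 0, 0.01, 0, 0, 0, 0.01, 0, 0, 0.009, 0, 0, 0, 0.01, 0, 0, 0.006, 0, 0, 0, 0.01, 0, 0, 0.004, 0, 0, 0, 0.01, 0, 0, 0.001, 0, 0, 0])

```text
clock: 12.38
position: [0.5311, -0.1269, 0.0913]
ee_rot: [-0.001, 0.989, 0.145, -0.001]
contact_force: [0.3, -0.5, -2.9]
width: 0.0312
```

```bash
python3 - <<'E'
from w import *
go([.532,-.129,.0812])
E
```

```text
clk 12.38 pos [ 0.5311 -0.1269  0.0913] w 0.0312 F [ 0.3 -0.5 -2.9] q6 0.92 tilt 0.0021 toolx 16.66
rot [-0.0015  0.0016  0.0027]
-> [0.532, -0.129, 0.0812] tool mm [ 0.3  2.3 10.1] rows 0.2
```

Request:
apply_moves(moves=[0.01, 0, 0, 0.002, 0, 0, 0, 0.01, 0, 0, 0.002, 0, 0, 0, 0.01, 0, 0, 0.002, 0, 0, 0, 0.01, 0, 0, 0.001, 0, 0, 0, 0.01, 0, 0, 0.001, 0, 0, 0, 0.01, 0, 0, 0.001, 0, 0, 0, 0.01, 0, 0, 0, 0, 0, 0, 0.01, 0, 0, 0, 0, 0, 0])

```text
clock: 13.05
position: [0.5326, -0.1275, 0.0828]
ee_rot: [0.0, 0.989, 0.145, 0.001]
contact_force: [0.5, 0.3, -2.2]
width: 0.0316
```

```bash
python3 - <<'E'
from w import *
go([.532,-.129,.0812])
E
```

```text
clk 13.05 pos [ 0.5326 -0.1275  0.0828] w 0.0316 F [ 0.5  0.3 -2.2] q6 0.92 tilt 0.0016 toolx 16.65
rot [ 0.0008 -0.0014  0.0027]
-> [0.532, -0.129, 0.0812] tool mm [-1.   1.3  1.6] rows 0.1
```

Request:
apply_moves(moves=[0.01, 0, 0, 0.001, 0, 0, 0, 0.01, 0, 0, 0.001, 0, 0, 0, 0.01, 0, 0, 0.001, 0, 0, 0, 0.01, 0, 0, 0, 0, 0, 0, 0.01, 0, 0, 0, 0, 0, 0, 0.01, 0, 0, 0, 0, 0, 0, 0.01, 0, 0, 0, 0, 0, 0, 0.01, 0, 0, 0, 0, 0, 0])

```text
clock: 13.72
position: [0.5341, -0.1277, 0.0825]
ee_rot: [0.001, 0.989, 0.145, 0.003]
contact_force: [-0.1, 0.3, -0.9]
width: 0.0311
```

Request:
apply_moves(moves=[0.01, 0, 0, 0.001, 0, 0, 0, 0.01, 0, 0, 0, 0, 0, 0, 0.036, 0, 0, 0, 0, 0, 0, 0.042, 0, 0, 0, 0, 0, 0, 0.05, 0, 0, 0, 0, 0, 0, 0.065, 0, 0, 0, 0, 0, 0, 0.085, 0, 0, 0, 0, 0, 0, 0.085, 0, 0, 0, 0, 0, 0])

```text
clock: 14.38
position: [0.5353, -0.1284, 0.0824]
ee_rot: [0.002, 0.989, 0.145, 0.004]
contact_force: [0.0, -0.9, -0.4]
width: 0.0835
```

Request:
apply_moves(moves=[0.085, 0, 0, 0, 0, 0, 0, 0.085, 0, 0, -0.002, 0, 0, 0, 0.085, 0, 0, -0.008, 0, 0, 0, 0.085, 0, 0, -0.015, 0, 0, 0, 0.085, 0, 0, -0.022, 0, 0, 0, 0.085, 0, 0, -0.022, 0, 0, 0, 0.085, 0, 0, -0.015, 0, 0, 0, 0.085, 0, 0, -0.005, 0, 0, 0])

```text
clock: 15.05
position: [0.533, -0.1276, 0.1757]
ee_rot: [0.001, 0.989, 0.145, 0.002]
contact_force: [1.0, -1.2, -0.4]
width: 0.0851
```

```bash
python3 - <<'E'
from w import *
go([.48,-.129,.25],[.432,-.3735,.25])
wm("w8")
E
```

```text
clk 15.05 pos [ 0.533  -0.1276  0.1757] w 0.0851 F [ 1.  -1.2 -0.4] q6 0.92 tilt 0.0041 toolx 16.65
rot [ 0.002  -0.0035  0.0027]
-> [0.48, -0.129, 0.25] tool mm [-51.  -13.7 -74.5] rows 2.2
-> [0.432, -0.3735, 0.25] tool mm [-116.1  220.5    0. ] rows 6.0
cap uv [272.1 214.5] top [ 0.5368 -0.1277  0.1171] meancloud [ 0.5365 -0.1279  0.1163] ext/2 [0.0177 0.0176 0.0027]
```

View pics/w8.png

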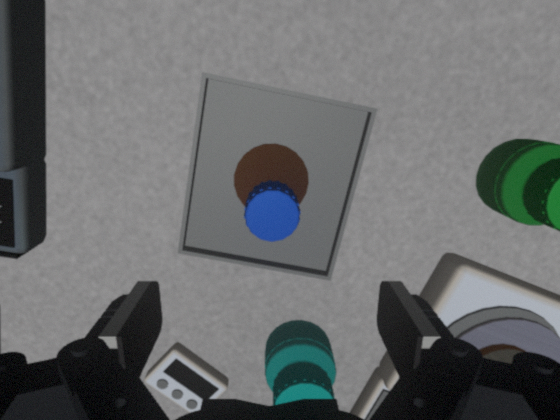

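The flask stands upright in the middle of the tray (cap at 272,214). Next is the jar.

Request:
apply_moves(moves=[0.085, -0.006, 0.008, -0.01, 0, 0, 0, 0.085, -0.013, 0.016, -0.014, 0, 0, 0, 0.085, -0.02, 0.025, -0.014, 0, 0, 0, 0.085, -0.022, 0.028, -0.014, 0, 0, 0, 0.085, -0.022, 0.028, -0.01, 0, 0, 0, 0.085, -0.022, 0.028, -0.006, 0, 0, 0, 0.085, -0.02, 0.026, 0, 0, 0, 0, 0.085, -0.014, 0.018, 0, 0, 0, 0])

```text
clock: 15.77
position: [0.4446, -0.3434, 0.2452]
ee_rot: [-0.001, 0.989, 0.15, -0.001]
contact_force: [-0.5, -0.0, -0.4]
width: 0.0852
```

Request:
apply_moves(moves=[0.085, -0.009, 0.01, 0, 0, 0, 0, 0.085, -0.005, 0.006, 0, 0, 0, 0, 0.085, -0.002, 0.002, 0, 0, 0, 0, 0.085, 0, 0, 0, 0, 0, 0, 0.085, 0, 0, 0, 0, 0, 0, 0.085, 0, 0, 0, 0, 0, 0, 0.085, 0, 0, 0, 0, 0, 0, 0.085, 0, 0, 0, 0, 0, 0])

```text
clock: 16.43
position: [0.4297, -0.3696, 0.2428]
ee_rot: [-0.003, 0.989, 0.147, -0.003]
contact_force: [-0.1, 1.0, -0.6]
width: 0.0849
```

```bash
python3 - <<'E'
from w import *
go([.432,-.3735,.22])
d,P,ok,H=wm("w9")
z=P[...,2];S=H[...,1]
m=(ok&(abs(z-.0625)<.003)&(np.hypot(P[...,0]-.43,P[...,1]+.378)<.075)).astype(np.uint8)
print("pan z",np.median(z[m>0]))
E
```

```text
clk 16.43 pos [ 0.4297 -0.3696  0.2428] w 0.0849 F [-0.1  1.  -0.6] q6 0.44 tilt 0.0091 toolx 16.96
rot [-0.0069  0.0059  0.0081]
-> [0.432, -0.3735, 0.22] tool mm [ 1.2  4.5 22.8] rows 0.6
cap uv [276.  199.7] top [ 0.4333 -0.3722  0.1482] meancloud [ 0.4329 -0.3724  0.1474] ext/2 [0.0267 0.0261 0.0029]
pan z 0.06238655754239784
```

View pics/w9.png

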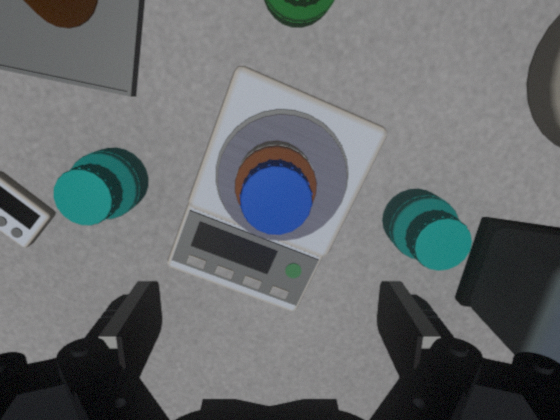

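The jar's lid is at (276,200), left of and below the pan centre (about 283,174), with turquoise look-alikes well clear on both sides.

```bash
cat > pan.py <<'E'
from w import *
def pan(d,P,H,c=(.43,-.378)):
    near=(np.hypot(P[...,0]-c[0],P[...,1]-c[1])<.09)
    # white housing is brighter: pan+jar = not white
    g=d["image"].min(2); ok=d["range_z"]>0; z=P[...,2]
    m=(near&ok&(z>.055)&~((g>165))).astype(np.uint8)
    m=cv2.morphologyEx(m,cv2.MORPH_OPEN,np.ones((7,7)))
    cn=max(cv2.findContours(m,cv2.RETR_EXTERNAL,cv2.CHAIN_APPROX_NONE)[0],key=cv2.contourArea)
    W=np.array([plane(d,*q[0],.0624)[:2] for q in cn]); 
    # robust circle r=.062
    from scipy.optimize import least_squares
    r=least_squares(lambda p:np.hypot(W[:,0]-p[0],W[:,1]-p[1])-p[2],[*c,.062],loss="soft_l1",f_scale=.001)
    print("pan circle",r.x.round(4),"rms inl",np.median(abs(np.hypot(W[:,0]-r.x[0],W[:,1]-r.x[1])-r.x[2])).round(5),len(W))
    return m
E
python3 - <<'E'
from pan import *
d=imaging.get_image("wrist");P=cloud(d)
print(d["image"][130:240:20,300:340:10].min(2)); m=pan(d,P,None)
cv2.imwrite("pics/m9.png",m*255)
E
```

```text
[[105 102 105 117]
 [ 87 105 106 106]
 [ 35  50 104 106]
 [ 41  42 103 106]
 [ 45  68 104 103]
 [ 98 107 166 163]]
pan circle [ 0.2826 -0.631   0.0915] rms inl 0.02123 622
```

Request:
apply_moves(moves=[0.085, 0.001, 0.0012, 0.003, -0.003, 0.003, 0.003, 0.085, 0.001, 0.0012, 0.006, -0.003, 0.003, 0.003, 0.085, 0.001, 0.001, 0.008, -0.001, 0, 0.001, 0.085, 0, 0, 0.01, 0, 0, 0, 0.085, 0, 0, 0.01, 0, 0, 0, 0.085, 0, 0, 0.008, 0, 0, 0, 0.085, 0, 0, 0.005, 0, 0, 0, 0.085, 0, 0, 0.002, 0, 0, 0])

```text
clock: 17.2
position: [0.4342, -0.3708, 0.1848]
ee_rot: [-0.0, 0.99, 0.145, 0.0]
contact_force: [0.0, 0.5, 0.3]
width: 0.0846
```

```bash
python3 - <<'E'
from pan import *
go([.4329,-.3725,.12])
d,P,ok,H=wm("w10"); pan(d,P,H)
E
```

```text
clk 17.20 pos [ 0.4342 -0.3708  0.1848] w 0.0846 F [0.  0.5 0.3] q6 0.45 tilt 0.0004 toolx 16.62
rot [-0.0001 -0.0004  0.0021]
-> [0.4329, -0.3725, 0.12] tool mm [-1.7  1.3 64.8] rows 1.6
cap uv [272.4 232.6] top [ 0.4338 -0.3721  0.1482] meancloud [ 0.4333 -0.3723  0.1473] ext/2 [0.0266 0.0263 0.0027]
pan circle [ 0.4296 -0.3804  0.061 ] rms inl 0.0006 501
```

View pics/m9.png

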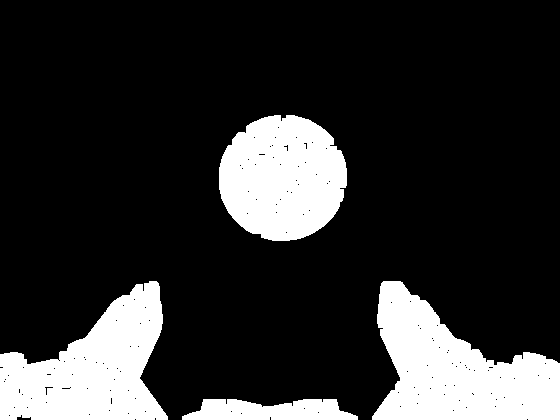

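Request:
apply_moves(moves=[0.085, -0.0005, 0.0005, 0.004, 0, 0, 0, 0.085, -0.0005, 0.0005, 0.008, 0, 0, 0, 0.085, -0.0005, 0, 0.011, 0, 0, 0, 0.085, 0, 0, 0.011, 0, 0, 0, 0.085, 0, 0, 0.01, 0, 0, 0, 0.085, 0, 0, 0.007, 0, 0, 0, 0.085, 0, 0, 0.004, 0, 0, 0, 0.085, 0, 0, 0.001, 0, 0, 0])

```text
clock: 17.92
position: [0.4338, -0.374, 0.1255]
ee_rot: [0.002, 0.99, 0.144, 0.001]
contact_force: [1.1, 0.3, 0.2]
width: 0.0849
```

```bash
python3 - <<'E'
from pan import *
go([.4331,-.3724,.116])
E
```

```text
clk 17.92 pos [ 0.4338 -0.374   0.1255] w 0.0849 F [1.1 0.3 0.2] q6 0.45 tilt 0.0041 toolx 16.6
rot [ 0.0036 -0.0019  0.0017]
-> [0.4331, -0.3724, 0.116] tool mm [-0.2 -1.8  9.5] rows 0.2
```

Request:
apply_moves(moves=[0.085, 0, -0.0006, 0.003, 0.001, 0, 0, 0.085, 0, -0.0006, 0.003, 0.001, 0, 0, 0.085, 0, -0.0004, 0.002, 0.001, 0, 0, 0.085, 0, 0, 0.001, 0, 0, 0, 0.085, 0, 0, 0, 0, 0, 0, 0.02, 0, 0, 0, 0, 0, 0, 0.02, 0, 0, 0, 0, 0, 0, 0.02, 0, 0, 0, 0, 0, 0], newtons=80)

```text
clock: 18.58
position: [0.4343, -0.3733, 0.1171]
ee_rot: [0.001, 0.99, 0.144, 0.002]
contact_force: [0.4, -0.1, 0.1]
width: 0.0511
```

Request:
apply_moves(moves=[0.02, 0, 0, 0, 0, 0, 0, 0.02, 0, 0, 0, 0, 0, 0, 0.02, 0, 0, 0, 0, 0, 0, 0.02, 0, 0, -0.001, 0, 0, 0, 0.02, 0, 0, -0.002, 0, 0, 0, 0.02, 0, 0, -0.003, 0, 0, 0, 0.02, 0, 0, -0.003, 0, 0, 0, 0.02, 0, 0, -0.001, 0, 0, 0])

```text
clock: 19.25
position: [0.4328, -0.3661, 0.1322]
ee_rot: [-0.005, 0.99, 0.144, 0.002]
contact_force: [-0.1, -0.0, -0.4]
width: 0.02
```

```bash
python3 - <<'E'
from pan import *
go([.4331,-.3724,.24],[.5534,.1472,.24])
wm("w11")
E
```

```text
clk 19.25 pos [ 0.4328 -0.3661  0.1322] w 0.0200 F [-0.1 -0.  -0.4] q6 0.45 tilt 0.0105 toolx 16.55
rot [-0.0092 -0.0051  0.0008]
-> [0.4331, -0.3724, 0.24] tool mm [  -0.9    5.1 -107.9] rows 2.6
-> [0.5534, 0.1472, 0.24] tool mm [ 263.3 -463.8    5.6] rows 12.8
cap uv [283.2 268.8] top [ 0.4359 -0.3712  0.1484] meancloud [ 0.4364 -0.3705  0.1473] ext/2 [0.027  0.0264 0.0025]
```

View pics/w11.png

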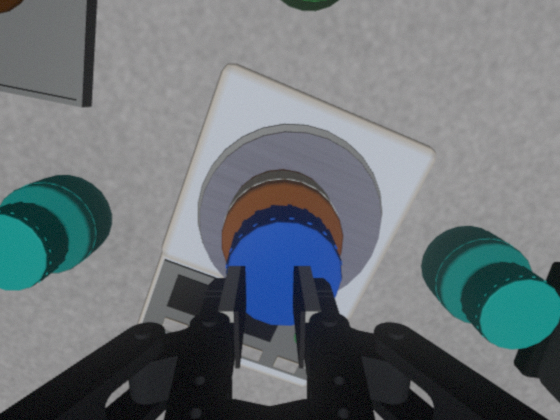

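The jar grasp slipped too, and the jar stayed upright on the pan. The fingers look higher than the TCP convention suggests, so I'll measure where they really are from the wrist range.

```bash
python3 - <<'E'
from pan import *
d=imaging.get_image("wrist");P=cloud(d);R,p=rt();H=hsv(d)
T=(P-p)@R; ok=d["range_z"]>0
dark=ok&(H[...,2]<90)&(abs(T[...,0])<.03)&(abs(T[...,1])<.06)
for y in range(262,380,8):
    print(y,[ (x,(T[y,x]*1000).round(0).tolist(),int(H[y,x,2])) for x in (228,238,244,296,302,312)])
E
```

```text
262 [(228, [3.0, -20.0, -13.0], 118), (238, [5.0, -15.0, -16.0], 170), (244, [5.0, -12.0, -16.0], 169), (296, [5.0, 12.0, -16.0], 167), (302, [4.0, 14.0, -15.0], 169), (312, [4.0, 19.0, -15.0], 169)]
270 [(228, [11.0, -17.0, -37.0], 72), (238, [11.0, -13.0, -36.0], 61), (244, [11.0, -11.0, -37.0], 58), (296, [11.0, 10.0, -37.0], 44), (302, [11.0, 12.0, -36.0], 67), (312, [0.0, 19.0, -15.0], 158)]
278 [(228, [11.0, -16.0, -43.0], 60), (238, [11.0, -12.0, -43.0], 54), (244, [9.0, -10.0, -39.0], 52), (296, [11.0, 10.0, -43.0], 45), (302, [11.0, 12.0, -43.0], 65), (312, [11.0, 16.0, -43.0], 69)]
286 [(228, [11.0, -16.0, -49.0], 60), (238, [11.0, -12.0, -50.0], 43), (244, [6.0, -10.0, -40.0], 44), (296, [8.0, 10.0, -45.0], 44), (302, [11.0, 11.0, -49.0], 62), (312, [11.0, 15.0, -50.0], 61)]
294 [(228, [11.0, -15.0, -56.0], 59), (238, [11.0, -11.0, -55.0], 39), (244, [2.0, -11.0, -40.0], 39), (296, [5.0, 10.0, -45.0], 42), (302, [11.0, 11.0, -56.0], 49), (312, [11.0, 14.0, -56.0], 64)]
302 [(228, [10.0, -15.0, -60.0], 58), (238, [11.0, -11.0, -61.0], 40), (244, [-1.0, -11.0, -41.0], 36), (
[... 1214 characters left out ...]
2.0, 95.0], 93), (302, [-4.0, 10.0, -66.0], 48), (312, [11.0, 11.0, -86.0], 31)]
358 [(228, [16.0, -11.0, -95.0], 30), (238, [-7.0, -11.0, -66.0], 48), (244, [-136.0, -22.0, 95.0], 125), (296, [-136.0, 22.0, 95.0], 103), (302, [-7.0, 10.0, -66.0], 49), (312, [18.0, 10.0, -97.0], 25)]
366 [(228, [14.0, -11.0, -96.0], 21), (238, [-10.0, -11.0, -66.0], 52), (244, [-148.0, -22.0, 100.0], 168), (296, [-142.0, 22.0, 93.0], 140), (302, [-10.0, 10.0, -66.0], 53), (312, [17.0, 9.0, -99.0], 28)]
374 [(228, [13.0, -10.0, -97.0], 24), (238, [-184.0, -31.0, 131.0], 147), (244, [-183.0, -25.0, 130.0], 150), (296, [-153.0, 23.0, 95.0], 107), (302, [-152.0, 28.0, 94.0], 106), (312, [16.0, 9.0, -101.0], 28)]
```

```bash
python3 - <<'E'
from h import *
d=imaging.get_image("side"); cv2.imwrite("pics/s11.png",cv2.resize(d["image"][90:200,270:400],(780,600))[:,:,::-1])
d=imaging.get_image("scene"); cv2.imwrite("pics/c11.png",cv2.resize(d["image"][180:320,90:260],(728,600))[:,:,::-1])
E
```

```text
(no output)
```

View pics/c11.png

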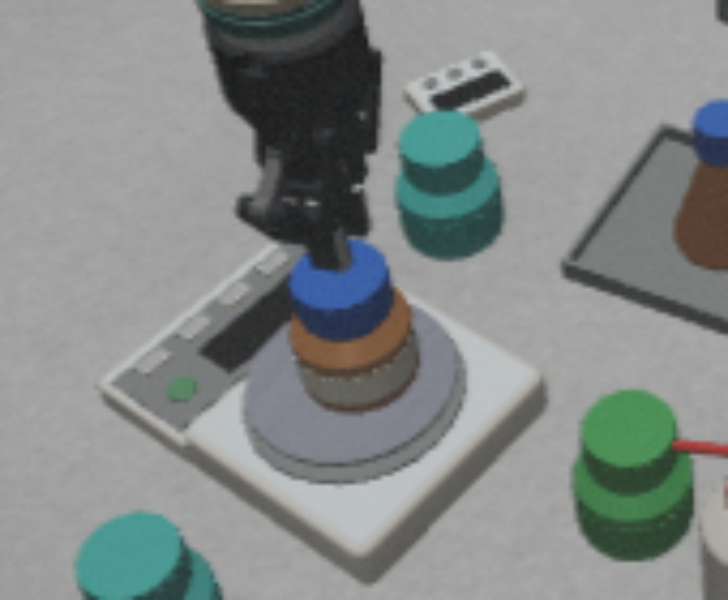

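View pics/s11.png

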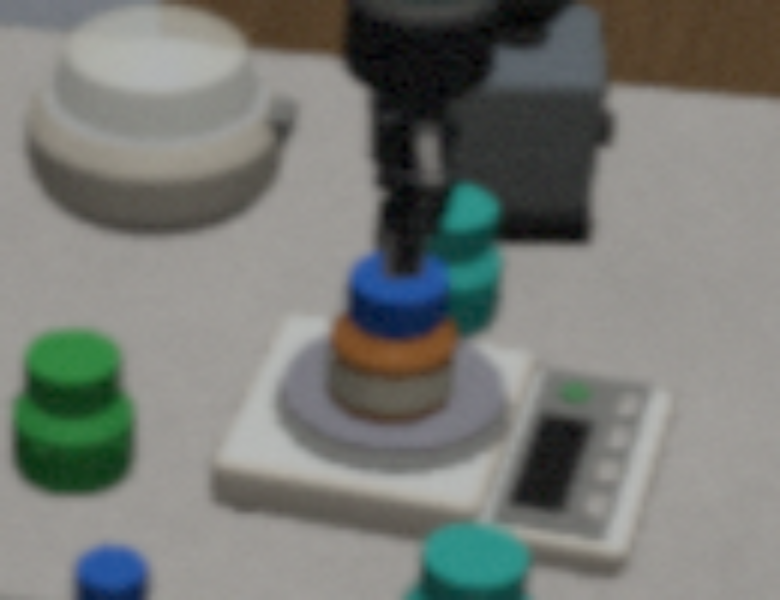

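```bash
python3 - <<'E'
from h import *
d=imaging.get_image("side")
for h in (.20,.21,.22,.23,.24,.25): 
    X=d["R"]@np.array([.5622,.1565,h])+d["t"]; print(h,(d["fx"]*X[0]/X[2]+d["cx"]).round(1),(d["fy"]*X[1]/X[2]+d["cy"]).round(1))
P=cloud(d)
s=manip.get_state()["position"]
# lowest finger points in side range now
for v in range(120,150,2): print(v,[P[v,u].round(3).tolist() for u in (334,337,340)],d["image"][v,337])
E
```

```text
0.2 252.3 244.0
0.21 252.1 241.1
0.22 251.8 238.2
0.23 251.6 235.3
0.24 251.4 232.4
0.25 251.2 229.4
120 [[0.44, -0.346, 0.239], [0.43, -0.341, 0.243], [0.419, -0.315, 0.262]] [ 8 15 14]
122 [[0.439, -0.341, 0.235], [0.427, -0.315, 0.253], [0.418, -0.308, 0.259]] [43 41 40]
124 [[0.438, -0.337, 0.231], [0.427, -0.315, 0.247], [0.417, -0.306, 0.254]] [14 17 14]
126 [[0.441, -0.376, 0.198], [0.426, -0.312, 0.242], [0.417, -0.31, 0.244]] [ 9 16  9]
128 [[0.439, -0.356, 0.204], [0.426, -0.313, 0.234], [0.417, -0.313, 0.235]] [20 17 19]
130 [[0.437, -0.345, 0.204], [0.426, -0.319, 0.223], [0.417, -0.326, 0.22]] [21 23 24]
132 [[0.437, -0.349, 0.194], [0.426, -0.323, 0.213], [0.417, -0.327, 0.212]] [18 11 20]
134 [[0.436, -0.347, 0.188], [0.427, -0.343, 0.192], [0.418, -0.348, 0.19]] [24 23 25]
136 [[0.436, -0.345, 0.182], [0.427, -0.346, 0.183], [0.417, -0.343, 0.186]] [23 16 22]
138 [[0.435, -0.342, 0.177], [0.426, -0.344, 0.177], [0.417, -0.355, 0.171]] [26 22 25]
140 [[0.435, -0.346, 0.167], [0.323, 0.884, 1.042], [0.417, -0.352, 0.165]] [30 43 66]
142 [[0.436, -0.361, 0.149], [0.426, -0.361, 0.15], [0.417, -0.364, 0.149]] [ 42  85 150]
144 [[0.434, -0.346, 0.152], [0.425, -0.349, 0.151], [0.416, -0.355, 0.148]] [ 29  77 150]
146 [[0.434, -0.351, 0.141], [0.424, -0.353, 0.14], [0.415, -0.347, 0.146]] [19 49 99]
148 [[0.433, -0.35, 0.133], [0.423, -0.345, 0.139], [0.414, -0.348, 0.137]] [15 37 76]
```

The tips sit about 15 mm behind the reported TCP. The earlier side picture gives tip z≈0.224 at TCP 0.208, so the jar needs a lower grasp. I'll back off, reopen and measure again.

Request:
apply_moves(moves=[0.02, 0, 0, -0.005, 0, 0, 0, 0.02, 0, 0, -0.01, 0, 0, 0, 0.02, 0, 0, -0.015, 0, 0, 0, 0.085, 0, 0, -0.013, 0, 0, 0, 0.085, 0, 0, -0.008, 0, 0, 0, 0.085, 0, 0, -0.003, 0, 0, 0, 0.085, 0, 0, 0, 0, 0, 0, 0.085, 0, 0, 0, 0, 0, 0])

```text
clock: 20.17
position: [0.4322, -0.3663, 0.1902]
ee_rot: [-0.006, 0.99, 0.144, 0.001]
contact_force: [-0.0, 1.1, -1.0]
width: 0.0791
```

```bash
python3 - <<'E'
from pan import *
d,P,ok,H=wm("w12"); go([.4331,-.3724,.16],[.4331,-.3724,.104]); pan(d,P,H)
E
```

```text
cap uv [281.3 229.1] top [ 0.4336 -0.3722  0.1481] meancloud [ 0.4331 -0.3723  0.1473] ext/2 [0.0269 0.0264 0.0027]
clk 20.22 pos [ 0.4322 -0.3662  0.1901] w 0.0845 F [-0.2  0.1  0.6] q6 0.45 tilt 0.0120 toolx 16.54
rot [-0.0112 -0.0043  0.0007]
-> [0.4331, -0.3724, 0.16] tool mm [-1.   6.6 30. ] rows 0.7
-> [0.4331, -0.3724, 0.104] tool mm [-0.2  0.6 56. ] rows 1.3
pan circle [ 0.4301 -0.3802  0.0609] rms inl 0.00036 467
```

View pics/w12.png

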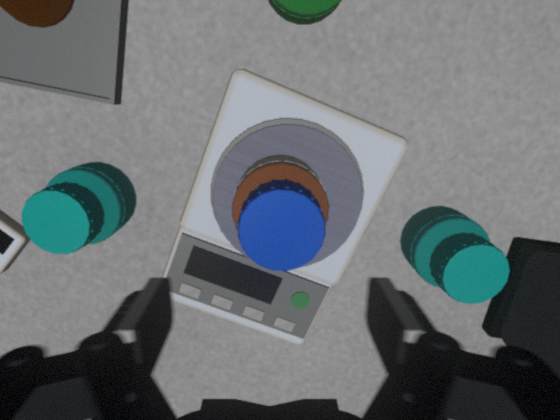

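Request:
apply_moves(moves=[0.085, 0, 0.0015, 0.002, -0.003, -0.001, 0, 0.085, 0, 0.0015, 0.004, -0.003, -0.001, 0, 0.085, 0, 0.0015, 0.006, -0.003, -0.001, 0, 0.085, 0, 0.001, 0.006, -0.001, 0, 0, 0.085, 0, 0, 0.005, 0, 0, 0, 0.085, 0, 0, 0.003, 0, 0, 0, 0.085, 0, 0, 0.001, 0, 0, 0, 0.085, 0, 0, 0, 0, 0, 0])

```text
clock: 20.88
position: [0.432, -0.3698, 0.1558]
ee_rot: [-0.004, 0.99, 0.144, -0.002]
contact_force: [-0.3, 0.5, 0.6]
width: 0.0852
```

```bash
python3 - <<'E'
from pan import *
go([.4331,-.3724,.104])
E
```

```text
clk 20.88 pos [ 0.432  -0.3698  0.1558] w 0.0852 F [-0.3  0.5  0.6] q6 0.45 tilt 0.0082 toolx 16.54
rot [-0.0077  0.0028  0.0007]
-> [0.4331, -0.3724, 0.104] tool mm [ 0.5  3.2 51.8] rows 1.2
```

Request:
apply_moves(moves=[0.085, 0, 0.001, 0.004, -0.003, 0.001, 0, 0.085, 0, 0.001, 0.008, -0.003, 0.001, 0, 0.085, 0, 0.001, 0.01, -0.002, 0, 0, 0.085, 0, 0, 0.01, 0, 0, 0, 0.085, 0, 0, 0.007, 0, 0, 0, 0.085, 0, 0, 0.004, 0, 0, 0, 0.085, 0, 0, 0.002, 0, 0, 0, 0.085, 0, 0, 0, 0, 0, 0])

```text
clock: 21.55
position: [0.433, -0.3732, 0.1067]
ee_rot: [0.001, 0.99, 0.144, 0.0]
contact_force: [-0.2, 0.4, 0.5]
width: 0.0847
```

```bash
python3 - <<'E'
from pan import *
go([.4331,-.3724,.104])
E
```

```text
clk 21.55 pos [ 0.433  -0.3732  0.1067] w 0.0847 F [-0.2  0.4  0.5] q6 0.45 tilt 0.0020 toolx 16.54
rot [0.002  0.0001 0.0007]
-> [0.4331, -0.3724, 0.104] tool mm [ 0.3 -0.7  2.7] rows 0.1
```

Request:
apply_moves(moves=[0.085, 0, -0.0003, 0.001, 0, 0, 0, 0.085, 0, -0.0003, 0.001, 0, 0, 0, 0.085, 0, 0, 0, 0, 0, 0, 0.03, 0, 0, 0, 0, 0, 0, 0.03, 0, 0, 0, 0, 0, 0, 0.03, 0, 0, 0, 0, 0, 0, 0.03, 0, 0, 0, 0, 0, 0, 0.03, 0, 0, 0, 0, 0, 0], newtons=80)

```text
clock: 22.22
position: [0.4338, -0.3733, 0.1068]
ee_rot: [0.002, 0.99, 0.144, 0.001]
contact_force: [0.1, -0.6, -3.7]
width: 0.0506
```

Request:
apply_moves(moves=[0.03, 0, 0, 0, 0, 0, 0, 0.03, 0, 0, 0, 0, 0, 0, 0.03, 0, 0, 0, 0, 0, 0, 0.03, 0, 0, 0, 0, 0, 0, 0.03, 0, 0, 0, 0, 0, 0, 0.03, 0, 0, 0, 0, 0, 0, 0.03, 0, 0, 0, 0, 0, 0, 0.03, 0, 0, 0, 0, 0, 0])

```text
clock: 22.88
position: [0.4338, -0.3733, 0.1067]
ee_rot: [0.002, 0.99, 0.144, 0.001]
contact_force: [0.4, 0.5, 0.8]
width: 0.0501
```

```bash
python3 - <<'E'
from pan import *
go([.4331,-.3724,.104]); wm("w13")
E
```

```text
clk 22.88 pos [ 0.4338 -0.3733  0.1067] w 0.0501 F [0.4 0.5 0.8] q6 0.45 tilt 0.0053 toolx 16.54
rot [ 0.005  -0.0016  0.0008]
-> [0.4331, -0.3724, 0.104] tool mm [-0.4 -1.1  2.7] rows 0.1
cap uv [269.5 297.7] top [ 0.4348 -0.3721  0.1481] meancloud [ 0.4341 -0.3723  0.1474] ext/2 [0.0271 0.0273 0.004 ]
```

View pics/w13.png

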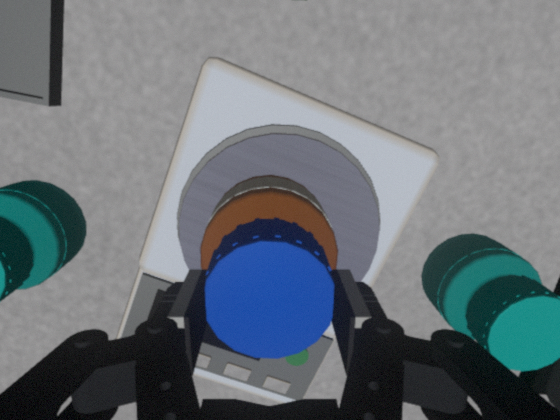

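The width is steady at 50 mm on the lid. I'll lift gently.

Request:
apply_moves(moves=[0.03, 0, 0, -0.001, 0, 0, 0, 0.03, 0, 0, -0.003, 0, 0, 0, 0.03, 0, 0, -0.006, 0, 0, 0, 0.03, 0, 0, -0.008, 0, 0, 0, 0.03, 0, 0, -0.008, 0, 0, 0, 0.03, 0, 0, -0.006, 0, 0, 0, 0.03, 0, 0, -0.003, 0, 0, 0, 0.03, 0, 0, -0.001, 0, 0, 0])

```text
clock: 23.6
position: [0.4327, -0.3721, 0.1447]
ee_rot: [0.001, 0.99, 0.144, 0.0]
contact_force: [0.3, -0.3, -2.5]
width: 0.0506
```

```bash
python3 - <<'E'
from pan import *
wm("w14"); go([.4331,-.3724,.20],[.5535,.1465,.20])
E
```

```text
cap uv [269.5 297.6] top [ 0.4339 -0.371   0.1861] meancloud [ 0.4331 -0.3712  0.1854] ext/2 [0.0267 0.0272 0.004 ]
clk 23.65 pos [ 0.4328 -0.3722  0.1449] w 0.0508 F [-0.5 -0.2 -2.7] q6 0.45 tilt 0.0019 toolx 16.54
rot [ 0.0019 -0.0001  0.0007]
-> [0.4331, -0.3724, 0.2] tool mm [  0.2   0.3 -55.1] rows 1.3
-> [0.5535, 0.1465, 0.2] tool mm [ 263.1 -463.2   -0.8] rows 12.8
```

Request:
apply_moves(moves=[0.03, 0, 0, -0.005, 0, 0, 0, 0.03, 0, 0, -0.01, 0, 0, 0, 0.03, 0, 0, -0.013, 0, 0, 0, 0.03, 0, 0, -0.013, 0, 0, 0, 0.03, 0.003, -0.005, -0.01, 0, 0, 0, 0.03, 0.006, -0.01, -0.005, 0, 0, 0, 0.03, 0.009, -0.015, -0.002, 0, 0, 0, 0.03, 0.011, -0.02, 0, 0, 0, 0])

```text
clock: 24.32
position: [0.4462, -0.3164, 0.2077]
ee_rot: [0.001, 0.99, 0.141, -0.0]
contact_force: [0.7, 0.7, -4.1]
width: 0.051
```

Request:
apply_moves(moves=[0.03, 0.012, -0.022, 0, 0, 0, 0, 0.03, 0.012, -0.022, 0, 0, 0, 0, 0.03, 0.012, -0.022, 0, 0, 0, 0, 0.03, 0.012, -0.022, 0, 0, 0, 0, 0.03, 0.012, -0.022, 0, 0, 0, 0, 0.03, 0.012, -0.022, 0, 0, 0, 0, 0.03, 0.012, -0.022, 0, 0, 0, 0, 0.03, 0.012, -0.022, 0, 0, 0, 0])

```text
clock: 24.98
position: [0.4884, -0.1028, 0.2097]
ee_rot: [-0.001, 0.99, 0.141, 0.0]
contact_force: [0.2, -0.4, -2.8]
width: 0.0502
```

```bash
python3 - <<'E'
from pan import *
go([.5537,.146,.21])
E
```

```text
clk 24.98 pos [ 0.4884 -0.1028  0.2097] w 0.0502 F [ 0.2 -0.4 -2.8] q6 0.94 tilt 0.0025 toolx 16.16
rot [-0.0021 -0.0013 -0.006 ]
-> [0.5537, 0.146, 0.21] tool mm [ 132.  -220.8    0.3] rows 6.2
```

Request:
apply_moves(moves=[0.03, 0.013, -0.022, 0, 0, 0, 0, 0.03, 0.013, -0.022, 0, 0, 0, 0, 0.03, 0.013, -0.022, 0, 0, 0, -0.001, 0.03, 0.013, -0.022, 0, 0, 0, -0.001, 0.03, 0.013, -0.022, 0, 0, 0, -0.001, 0.03, 0.012, -0.02, 0, 0, 0, -0.001, 0.03, 0.01, -0.016, 0, 0, 0, 0, 0.03, 0.008, -0.013, 0, 0, 0, 0])

```text
clock: 25.65
position: [0.5293, 0.0974, 0.2124]
ee_rot: [-0.005, 0.989, 0.146, -0.0]
contact_force: [0.3, 0.6, -3.4]
width: 0.0505
```

```bash
python3 - <<'E'
from pan import *
go([.5537,.146,.21])
E
```

```text
clk 25.65 pos [0.5293 0.0974 0.2124] w 0.0505 F [ 0.3  0.6 -3.4] q6 1.32 tilt 0.0091 toolx 16.75
rot [-0.009  -0.0004  0.0044]
-> [0.5537, 0.146, 0.21] tool mm [ 37.3 -39.5   2.8] rows 1.3
```

Request:
apply_moves(moves=[0.03, 0.01, -0.01, 0, 0, 0, 0, 0.03, 0.008, -0.008, 0, -0.002, 0, 0.001, 0.03, 0.006, -0.006, 0, -0.002, 0, 0.001, 0.03, 0.004, -0.004, 0, -0.002, 0, 0, 0.03, 0.002, -0.002, 0, 0, 0, 0, 0.03, 0, 0, 0, 0, 0, 0, 0.03, 0, 0, 0, 0, 0, 0, 0.03, 0, 0, 0, 0, 0, 0])

```text
clock: 26.32
position: [0.5466, 0.1433, 0.2129]
ee_rot: [-0.002, 0.989, 0.148, -0.002]
contact_force: [-0.3, 0.7, -3.5]
width: 0.0505
```

```bash
python3 - <<'E'
from pan import *
go([.5537,.146,.21],[.5537,.146,.124])
d,P,ok,H=wm("w15")
E
```

```text
clk 26.32 pos [0.5466 0.1433 0.2129] w 0.0505 F [-0.3  0.7 -3.5] q6 1.40 tilt 0.0056 toolx 16.98
rot [-0.0049  0.0028  0.0084]
-> [0.5537, 0.146, 0.21] tool mm [ 7.6 -0.5  2.9] rows 0.2
-> [0.5537, 0.146, 0.124] tool mm [ 0.2  0.4 86. ] rows 2.1
cap uv [269.1 297.5] top [0.548  0.1443 0.2543] meancloud [0.5472 0.144  0.2535] ext/2 [0.0271 0.0273 0.0039]
cap uv [556.3 304.1] top [ 0.53   -0.1112  0.107 ] meancloud [ 0.5296 -0.112   0.1063] ext/2 [0.0101 0.0049 0.0039]
```

View pics/w15.png

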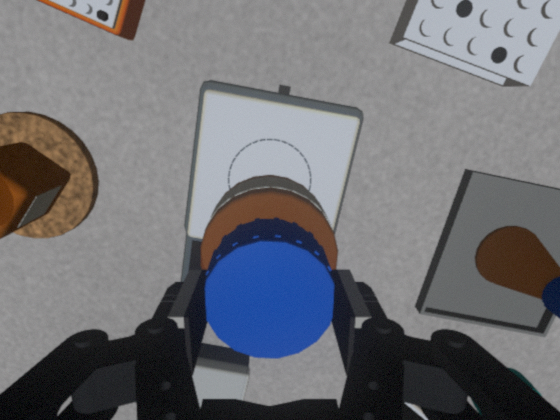

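The jar is upright in the grip, with the plate's ring visible at about (270,178) behind it. Next I'll lower it.

Request:
apply_moves(moves=[0.03, 0.002, 0, 0.004, -0.001, 0.001, 0.002, 0.03, 0.002, 0, 0.008, -0.001, 0.001, 0.002, 0.03, 0.0015, 0, 0.012, -0.001, 0, 0.002, 0.03, 0.001, 0, 0.012, 0, 0, 0, 0.03, 0, 0, 0.012, 0, 0, 0, 0.03, 0, 0, 0.008, 0, 0, 0, 0.03, 0, 0, 0.005, 0, 0, 0, 0.03, 0, 0, 0.002, 0, 0, 0])

```text
clock: 27.03
position: [0.5536, 0.142, 0.145]
ee_rot: [-0.0, 0.99, 0.142, 0.0]
contact_force: [-0.8, 0.8, -3.3]
width: 0.0505
```

```bash
python3 - <<'E'
from pan import *
go([.5537,.146,.1225])
d,P,ok,H=wm("w16")
z=P[...,2]
m=(ok&(z>.074)&(z<.083)&(d["image"].min(2)>120)); m[300:]=0
n,l,s,c=cv2.connectedComponentsWithStats(m.astype(np.uint8)); i=1+np.argmax(s[1:,4]); quad(d,l==i,.0783,"plate")
E
```

```text
clk 27.03 pos [0.5536 0.142  0.145 ] w 0.0505 F [-0.8  0.8 -3.3] q6 1.42 tilt 0.0004 toolx 16.29
rot [-0.0003 -0.0001 -0.0037]
-> [0.5537, 0.146, 0.1225] tool mm [ 1.2 -3.8 22.5] rows 0.5
cap uv [269.3 297.8] top [0.5547 0.143  0.1863] meancloud [0.5539 0.1428 0.1856] ext/2 [0.0268 0.0272 0.004 ]
plate rect [0.5552 0.1473] [0.1239 0.1235] 6.9 circ [0.5557 0.1479] 0.0857 z
```

View pics/w16.png

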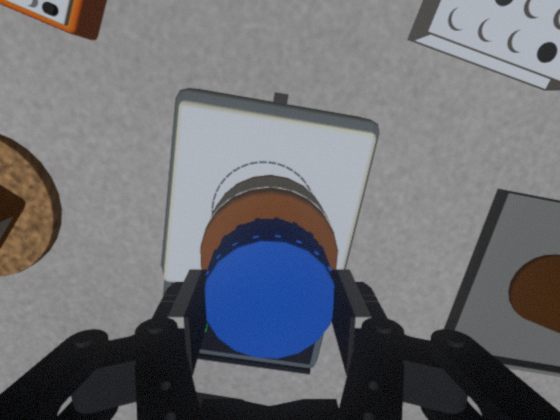

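Request:
apply_moves(moves=[0.03, 0.0006, -0.001, 0.002, 0, 0, 0, 0.03, 0.0006, -0.001, 0.003, 0, 0, -0.001, 0.03, 0.0006, -0.001, 0.004, 0, 0, -0.001, 0.03, 0, -0.0005, 0.004, 0, 0, 0, 0.03, 0, 0, 0.003, 0, 0, 0, 0.03, 0, 0, 0.002, 0, 0, 0, 0.03, 0, 0, 0.001, 0, 0, 0, 0.03, 0, 0, 0, 0, 0, 0])

```text
clock: 27.75
position: [0.5561, 0.1466, 0.1259]
ee_rot: [-0.0, 0.99, 0.143, 0.002]
contact_force: [-0.4, 0.4, -2.9]
width: 0.0508
```

```bash
python3 - <<'E'
from pan import *
go([.5545,.146,.1225])
E
```

```text
clk 27.75 pos [0.5561 0.1466 0.1259] w 0.0508 F [-0.4  0.4 -2.9] q6 1.42 tilt 0.0042 toolx 16.42
rot [ 0.0002 -0.0042 -0.0014]
-> [0.5545, 0.146, 0.1225] tool mm [-1.7  0.1  3.4] rows 0.1
```

Request:
apply_moves(moves=[0.03, -0.0005, 0, 0.001, 0, -0.001, 0, 0.03, -0.0005, 0, 0.001, 0, -0.001, 0, 0.03, -0.0005, 0, 0.001, 0, -0.001, 0, 0.03, 0, 0, 0.001, 0, 0, 0, 0.03, 0, 0, 0.0005, 0, 0, 0, 0.03, 0, 0, 0, 0, 0, 0, 0.03, 0, 0, 0, 0, 0, 0, 0.03, 0, 0, 0, 0, 0, 0])

```text
clock: 28.42
position: [0.5555, 0.1463, 0.1229]
ee_rot: [0.0, 0.99, 0.143, 0.002]
contact_force: [0.3, 0.1, -1.5]
width: 0.0507
```

Force is dropping, so the jar is touching the plate. I'll ease down a touch and release.

Request:
apply_moves(moves=[0.03, 0, 0, 0.001, 0, 0, 0, 0.03, 0, 0, 0.001, 0, 0, 0, 0.03, 0, 0, 0, 0, 0, 0, 0.053, 0, 0, 0, 0, 0, 0, 0.058, 0, 0, 0, 0, 0, 0, 0.065, 0, 0, 0, 0, 0, 0, 0.075, 0, 0, 0, 0, 0, 0, 0.085, 0, 0, 0, 0, 0, 0])

```text
clock: 29.08
position: [0.5572, 0.1465, 0.1234]
ee_rot: [0.0, 0.99, 0.143, 0.004]
contact_force: [-0.3, -0.4, 0.1]
width: 0.0848
```

Request:
apply_moves(moves=[0.085, 0, 0, 0, 0, 0, 0, 0.085, 0, 0, -0.002, 0, 0, 0, 0.085, 0, 0, -0.008, 0, 0, 0, 0.085, 0, 0, -0.015, 0, 0, 0, 0.085, 0, 0, -0.022, 0, 0, 0, 0.085, 0, 0, -0.018, 0, 0, 0, 0.085, 0, 0, -0.01, 0, 0, 0, 0.085, 0, 0, -0.003, 0, 0, 0])

```text
clock: 29.75
position: [0.5561, 0.1463, 0.2063]
ee_rot: [0.0, 0.99, 0.143, 0.004]
contact_force: [0.3, 0.2, -0.0]
width: 0.0851
```

```bash
python3 - <<'E'
from pan import *
d,P,ok,H=wm("w17"); go([.4765,.3645,.23])
z=P[...,2]
m=(ok&(z>.074)&(z<.083)&(d["image"].min(2)>120)); m[300:]=0
n,l,s,c=cv2.connectedComponentsWithStats(m.astype(np.uint8)); i=1+np.argmax(s[1:,4]); quad(d,l==i,.0783,"plate")
E
```

```text
cap uv [268.1 228. ] top [0.5561 0.1478 0.1642] meancloud [0.5556 0.1476 0.1633] ext/2 [0.0265 0.0264 0.0028]
cap uv [556.8 315.5] top [ 0.5295 -0.1111  0.1039] meancloud [ 0.5294 -0.1121  0.1029] ext/2 [0.0099 0.0048 0.0035]
clk 29.80 pos [0.5564 0.1464 0.2065] w 0.0851 F [0.7 0.6 1.2] q6 1.42 tilt 0.0080 toolx 16.41
rot [ 0.0012 -0.0079 -0.0016]
-> [0.4765, 0.3645, 0.23] tool mm [ -14.8 -231.8  -23.9] rows 5.6
plate rect [0.5548 0.1471] [0.1244 0.1241] 7.0 circ [0.5551 0.1468] 0.0862 z
```

View pics/w17.png

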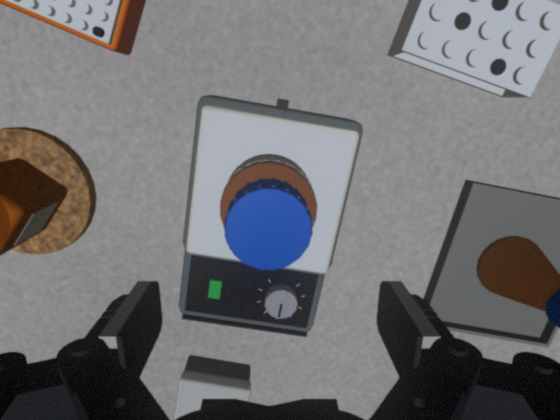

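The jar stands within about 1 mm of the plate's centre. Next, the bottle.

Request:
apply_moves(moves=[0.085, -0.001, -0.012, -0.002, 0, -0.002, 0, 0.085, -0.002, -0.02, -0.002, 0, -0.002, 0, 0.085, -0.002, -0.028, 0, 0, -0.002, 0, 0.085, -0.002, -0.032, 0, 0, 0, 0, 0.085, -0.002, -0.032, 0, 0, 0, 0, 0.085, -0.002, -0.032, 0, 0, 0, 0, 0.085, -0.002, -0.024, 0, 0, 0, 0, 0.085, -0.001, -0.015, 0, 0, 0, 0])

```text
clock: 30.47
position: [0.4813, 0.3372, 0.2057]
ee_rot: [0.001, 0.99, 0.138, -0.004]
contact_force: [-0.3, 0.7, -0.3]
width: 0.0846
```

```bash
python3 - <<'E'
from pan import *
go([.4765,.3645,.21])
E
```

```text
clk 30.47 pos [0.4813 0.3372 0.2057] w 0.0846 F [-0.3  0.7 -0.3] q6 1.78 tilt 0.0078 toolx 15.91
rot [ 0.0004  0.0078 -0.0102]
-> [0.4765, 0.3645, 0.21] tool mm [  2.8 -27.5  -4.3] rows 0.7
```

Request:
apply_moves(moves=[0.085, 0.001, -0.008, 0, 0, 0.002, -0.003, 0.085, 0.001, -0.006, 0, 0, 0.002, -0.003, 0.085, 0, -0.004, 0, 0, 0.002, -0.002, 0.085, 0, -0.002, 0, 0, 0, 0, 0.085, 0, 0, 0, 0, 0, 0, 0.085, 0, 0, 0, 0, 0, 0, 0.085, 0, 0, 0, 0, 0, 0, 0.085, 0, 0, 0, 0, 0, 0])

```text
clock: 31.13
position: [0.4741, 0.3594, 0.2026]
ee_rot: [0.002, 0.99, 0.144, -0.004]
contact_force: [0.3, -0.3, 0.7]
width: 0.085
```

```bash
python3 - <<'E'
from pan import *
d,P,ok,H=wm("w18"); go([.4765,.3645,.15],[.4765,.3645,.099])
z=P[...,2]; h=H[...,0];S=H[...,1]
m=ok&(z>.010)&(z<.024)&(h<25)&(S>60)&(np.hypot(P[...,0]-.473,P[...,1]-.373)<.08)
print("cork z",np.median(z[m])); quad(d,m,.0163,"cork")
E
```

```text
cap uv [261.1 208.3] top [0.4769 0.3665 0.1362] meancloud [0.4765 0.3664 0.1353] ext/2 [0.0214 0.0217 0.0028]
clk 31.18 pos [0.4742 0.3593 0.2026] w 0.0854 F [-0.7  0.3  0.7] q6 1.81 tilt 0.0082 toolx 16.56
rot [0.0021 0.0079 0.001 ]
-> [0.4765, 0.3645, 0.15] tool mm [ 4.1 -4.4 52.6] rows 1.3
-> [0.4765, 0.3645, 0.099] tool mm [ 0.4 -0.1 51. ] rows 1.2
cork z 0.01639028508210817
cork rect [0.4751 0.377 ] [0.1212 0.1279] 25.9 circ [0.4722 0.3755] 0.064 z
```

View pics/w18.png

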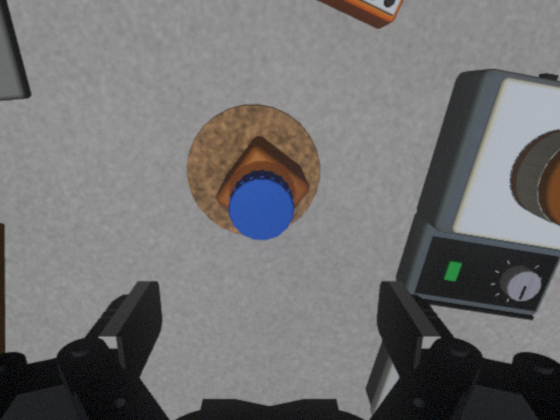

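Request:
apply_moves(moves=[0.085, 0.001, -0.0015, 0.004, 0, 0.002, 0, 0.085, 0.001, -0.0015, 0.008, 0, 0.002, 0, 0.085, 0.001, -0.0015, 0.012, 0, 0.002, 0, 0.085, 0.0005, -0.001, 0.012, 0, 0, 0, 0.085, 0, 0, 0.01, 0, 0, 0, 0.085, 0, 0, 0.006, 0, 0, 0, 0.085, 0, 0, 0.003, 0, 0, 0, 0.085, 0, 0, 0, 0, 0, 0])

```text
clock: 31.85
position: [0.4769, 0.3644, 0.1428]
ee_rot: [0.001, 0.99, 0.143, -0.0]
contact_force: [0.1, -0.3, -0.6]
width: 0.0851
```

```bash
python3 - <<'E'
from pan import *
d,P,ok,H=wm("w19"); go([.4766,.3662,.096])
E
```

```text
cap uv [266.6 249.8] top [0.4773 0.3667 0.1361] meancloud [0.4768 0.3666 0.1353] ext/2 [0.022  0.0214 0.0028]
clk 31.90 pos [0.477  0.3645 0.1431] w 0.0852 F [0.2 0.1 0.5] q6 1.82 tilt 0.0022 toolx 16.39
rot [ 0.0022  0.0006 -0.002 ]
-> [0.4766, 0.3662, 0.096] tool mm [ 0.2 -1.8 47.1] rows 1.1
```

Request:
apply_moves(moves=[0.085, 0, -0.0007, 0.004, 0, 0, 0, 0.085, 0, -0.0006, 0.007, 0, 0, 0, 0.085, 0, -0.0005, 0.009, 0, 0, 0, 0.085, 0, 0, 0.009, 0, 0, 0, 0.085, 0, 0, 0.006, 0, 0, 0, 0.085, 0, 0, 0.004, 0, 0, 0, 0.085, 0, 0, 0.002, 0, 0, 0, 0.085, 0, 0, 0, 0, 0, 0])

```text
clock: 32.57
position: [0.4774, 0.3669, 0.099]
ee_rot: [0.001, 0.99, 0.143, 0.001]
contact_force: [-0.2, 0.2, -0.2]
width: 0.085
```

```bash
python3 - <<'E'
from pan import *
go([.4767,.3663,.096])
E
```

```text
clk 32.57 pos [0.4774 0.3669 0.099 ] w 0.0850 F [-0.2  0.2 -0.2] q6 1.83 tilt 0.0026 toolx 16.39
rot [ 0.0015 -0.0022 -0.002 ]
-> [0.4767, 0.3663, 0.096] tool mm [-0.8  0.4  3. ] rows 0.1
```

Request:
apply_moves(moves=[0.085, 0, 0, 0.001, 0, 0, 0, 0.085, 0, 0, 0.001, 0, 0, 0, 0.02, 0, 0, 0, 0, 0, 0, 0.02, 0, 0, 0, 0, 0, 0, 0.02, 0, 0, 0, 0, 0, 0, 0.02, 0, 0, 0, 0, 0, 0, 0.02, 0, 0, 0, 0, 0, 0, 0.02, 0, 0, 0, 0, 0, 0])

```text
clock: 33.23
position: [0.4787, 0.3671, 0.0985]
ee_rot: [0.0, 0.99, 0.143, 0.003]
contact_force: [0.9, -0.2, -2.2]
width: 0.0404
```

Request:
apply_moves(moves=[0.02, 0, 0, 0, 0, 0, 0, 0.02, 0, 0, 0, 0, 0, 0, 0.02, 0, 0, 0, 0, 0, 0, 0.02, 0, 0, 0, 0, 0, 0, 0.02, 0, 0, 0, 0, 0, 0, 0.02, 0, 0, 0, 0, 0, 0, 0.02, 0, 0, -0.001, 0, 0, 0, 0.02, 0, 0, -0.001, 0, 0, 0])

```text
clock: 33.9
position: [0.478, 0.3668, 0.0997]
ee_rot: [0.001, 0.99, 0.143, 0.002]
contact_force: [-0.7, -0.4, -2.9]
width: 0.0398
```

```bash
python3 - <<'E'
from pan import *
go([.4767,.3663,.096]);wm("w20")
E
```

```text
clk 33.90 pos [0.478  0.3668 0.0997] w 0.0398 F [-0.7 -0.4 -2.9] q6 1.83 tilt 0.0041 toolx 16.39
rot [ 0.0018 -0.0037 -0.0019]
-> [0.4767, 0.3663, 0.096] tool mm [-1.4  0.1  3.7] rows 0.1
cap uv [269.4 296.6] top [0.4775 0.3674 0.1375] meancloud [0.4768 0.3672 0.1368] ext/2 [0.0222 0.0216 0.004 ]
```

Request:
apply_moves(moves=[0.02, 0, 0, -0.004, 0, 0, 0, 0.02, 0, 0, -0.01, 0, 0, 0, 0.02, 0, 0, -0.018, 0, 0, 0, 0.02, 0, 0, -0.024, 0, 0, 0, 0.02, 0, 0, -0.026, 0, 0, 0, 0.02, 0, 0, -0.026, 0, 0, 0, 0.02, 0, 0, -0.02, 0, 0, 0, 0.02, 0, 0, -0.01, 0, 0, 0])

```text
clock: 34.62
position: [0.4743, 0.3652, 0.2431]
ee_rot: [0.003, 0.99, 0.143, -0.003]
contact_force: [0.2, -0.0, -1.5]
width: 0.04
```

```bash
python3 - <<'E'
from pan import *
go([.4767,.3663,.255],[.431,-.381,.255]);wm("w21")
E
```

```text
clk 34.62 pos [0.4743 0.3652 0.2431] w 0.0400 F [ 0.2 -0.  -1.5] q6 1.83 tilt 0.0080 toolx 16.4
rot [ 0.0042  0.0069 -0.0018]
-> [0.4767, 0.3663, 0.255] tool mm [  2.5  -0.3 -11.9] rows 0.3
-> [0.431, -0.381, 0.255] tool mm [-254.8  704.     4.7] rows 18.0
cap uv [556.3 191.3] top [0.5421 0.1711 0.1536] meancloud [0.5424 0.1703 0.1526] ext/2 [0.014  0.0087 0.0039]
cap uv [269.3 296.8] top [0.474  0.3661 0.2809] meancloud [0.4734 0.3659 0.2802] ext/2 [0.0221 0.0216 0.0039]
```

View pics/w21.png

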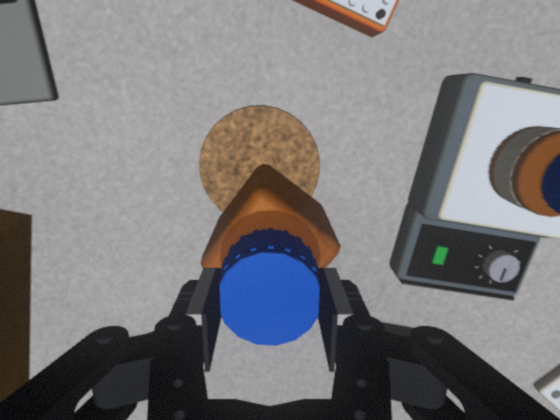

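The bottle is lifted upright and the cork is empty. I'll carry it over to the pan.

Request:
apply_moves(moves=[0.02, -0.001, 0.006, -0.004, 0.001, 0.002, 0, 0.02, -0.004, 0.012, -0.004, 0.001, 0.002, 0, 0.02, -0.006, 0.018, -0.002, 0.001, 0.002, 0, 0.02, -0.008, 0.023, 0, 0, 0, 0, 0.02, -0.009, 0.026, 0, 0, 0, 0, 0.02, -0.009, 0.026, 0, 0, 0, 0, 0.02, -0.009, 0.026, 0, 0, 0, 0, 0.02, -0.009, 0.026, 0, 0, 0, 0])

```text
clock: 35.33
position: [0.4639, 0.1854, 0.2524]
ee_rot: [0.001, 0.989, 0.147, -0.002]
contact_force: [-0.3, -0.6, -2.5]
width: 0.0397
```

Request:
apply_moves(moves=[0.02, -0.009, 0.026, 0, 0, 0, 0, 0.02, -0.009, 0.026, 0, 0, 0, 0, 0.02, -0.009, 0.026, 0, 0, 0, 0, 0.02, -0.009, 0.026, 0, 0, 0, 0, 0.02, -0.009, 0.026, 0, 0, 0, 0, 0.02, -0.009, 0.026, 0, 0, 0, 0, 0.02, -0.009, 0.026, 0, 0, 0, 0, 0.02, -0.009, 0.026, 0, 0, 0, 0])

```text
clock: 36.0
position: [0.4402, -0.0524, 0.2477]
ee_rot: [0.002, 0.989, 0.145, -0.01]
contact_force: [0.3, 0.2, -1.6]
width: 0.0399
```

```bash
python3 - <<'E'
from pan import *
go([.431,-.381,.255])
E
```

```text
clk 36.00 pos [ 0.4402 -0.0524  0.2477] w 0.0399 F [ 0.3  0.2 -1.6] q6 1.02 tilt 0.0211 toolx 16.71
rot [0.0006 0.0211 0.0037]
-> [0.431, -0.381, 0.255] tool mm [-103.5  312.1   -5. ] rows 7.9
```

Request:
apply_moves(moves=[0.02, -0.009, 0.026, -0.001, 0, 0.003, 0, 0.02, -0.009, 0.026, -0.001, 0, 0.004, 0.001, 0.02, -0.009, 0.026, -0.001, 0, 0.004, 0.001, 0.02, -0.009, 0.026, -0.001, 0, 0.003, 0.001, 0.02, -0.009, 0.026, -0.001, 0, 0.002, 0, 0.02, -0.009, 0.026, 0, 0, 0, 0, 0.02, -0.008, 0.023, 0, 0, 0, 0, 0.02, -0.006, 0.019, 0, 0, 0, 0])

```text
clock: 36.67
position: [0.4141, -0.2744, 0.2479]
ee_rot: [-0.002, 0.99, 0.14, -0.01]
contact_force: [0.5, -0.6, -2.7]
width: 0.0402
```

```bash
python3 - <<'E'
from pan import *
go([.431,-.381,.25])
E
```

```text
clk 36.67 pos [ 0.4141 -0.2744  0.2479] w 0.0402 F [ 0.5 -0.6 -2.7] q6 0.58 tilt 0.0204 toolx 16.14
rot [-0.0073  0.0191 -0.0064]
-> [0.431, -0.381, 0.25] tool mm [-13.4 107.1  -2.6] rows 2.6
```

Request:
apply_moves(moves=[0.02, -0.002, 0.017, 0, -0.001, 0.003, -0.001, 0.02, -0.002, 0.016, 0, -0.001, 0.003, -0.001, 0.02, -0.002, 0.015, 0, -0.001, 0.004, -0.001, 0.02, -0.002, 0.013, 0, -0.001, 0.003, -0.001, 0.02, -0.001, 0.01, 0, -0.001, 0.003, 0, 0.02, -0.001, 0.007, 0, 0, 0.002, 0, 0.02, 0, 0.004, 0, 0, 0, 0, 0.02, 0, 0.001, 0, 0, 0, 0])

```text
clock: 37.33
position: [0.4184, -0.3655, 0.2426]
ee_rot: [-0.005, 0.99, 0.138, -0.005]
contact_force: [-0.6, 0.4, -2.6]
width: 0.0404
```

```bash
python3 - <<'E'
from pan import *
go([.431,-.381,.24]); d,P,ok,H=wm("w22"); pan(d,P,H)
E
```

```text
clk 37.33 pos [ 0.4184 -0.3655  0.2426] w 0.0404 F [-0.6  0.4 -2.6] q6 0.45 tilt 0.0138 toolx 15.9
rot [-0.0106  0.0087 -0.0106]
-> [0.431, -0.381, 0.24] tool mm [ 7.9 18.4  2.4] rows 0.5
cap uv [269.3 296.8] top [ 0.4183 -0.3652  0.2804] meancloud [ 0.4177 -0.3653  0.2797] ext/2 [0.0218 0.0215 0.004 ]
pan circle [ 0.253  -0.4142  0.1854] rms inl 0.052 1639
```

View pics/w22.png

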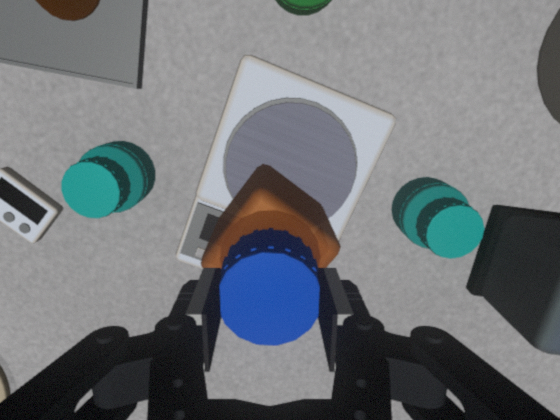

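The bottle is near the pan with the turquoise jars clear. I'll correct the offset and tilt, then descend.

Request:
apply_moves(moves=[0.02, 0.002, 0.004, 0, -0.003, 0.003, -0.003, 0.02, 0.002, 0.005, 0.002, -0.003, 0.003, -0.003, 0.02, 0.002, 0.004, 0.004, -0.003, 0.002, -0.003, 0.02, 0.001, 0.002, 0.007, -0.001, 0.001, -0.001, 0.02, 0, 0, 0.01, 0, 0, 0, 0.02, 0, 0, 0.01, 0, 0, 0, 0.02, 0, 0, 0.008, 0, 0, 0, 0.02, 0, 0, 0.004, 0, 0, 0])

```text
clock: 38.05
position: [0.4314, -0.3755, 0.1938]
ee_rot: [-0.0, 0.989, 0.146, 0.001]
contact_force: [-0.8, 1.0, -3.0]
width: 0.04
```

```bash
python3 - <<'E'
from pan import *
go([.431,-.381,.1445]); d,P,ok,H=wm("w23")
E
```

```text
clk 38.05 pos [ 0.4314 -0.3755  0.1938] w 0.0400 F [-0.8  1.  -3. ] q6 0.44 tilt 0.0022 toolx 16.78
rot [-0.0005 -0.0022  0.0048]
-> [0.431, -0.381, 0.1445] tool mm [-2.1  5.1 49.3] rows 1.2
cap uv [269.3 296.7] top [ 0.4309 -0.3749  0.2316] meancloud [ 0.4303 -0.3751  0.2308] ext/2 [0.022  0.0216 0.004 ]
```

```bash
python3 - <<'E'
from pan import *
go([.431,-.381,.1445])
E
```

```text
clk 38.10 pos [ 0.431  -0.3751  0.1931] w 0.0399 F [-0.3  0.5 -3.4] q6 0.44 tilt 0.0026 toolx 16.77
rot [-0.0021 -0.0014  0.0048]
-> [0.431, -0.381, 0.1445] tool mm [-1.8  5.7 48.5] rows 1.2
```

Request:
apply_moves(moves=[0.02, -0.0005, 0.0015, 0.003, 0, 0, 0.001, 0.02, -0.0005, 0.0015, 0.005, 0, 0, 0.001, 0.02, -0.0005, 0.0015, 0.007, 0, 0, 0.001, 0.02, 0, 0.0005, 0.007, 0, 0, 0, 0.02, 0, 0, 0.006, 0, 0, 0, 0.02, 0, 0, 0.004, 0, 0, 0, 0.02, 0, 0, 0.002, 0, 0, 0, 0.02, 0, 0, 0.001, 0, 0, 0])

```text
clock: 38.77
position: [0.431, -0.3811, 0.1542]
ee_rot: [-0.001, 0.99, 0.144, 0.001]
contact_force: [-0.9, -0.2, -2.8]
width: 0.0401
```

```bash
python3 - <<'E'
from pan import *
go([.431,-.381,.1447]); d,P,ok,H=wm("w24")
E
```

```text
clk 38.77 pos [ 0.431  -0.3811  0.1542] w 0.0401 F [-0.9 -0.2 -2.8] q6 0.43 tilt 0.0024 toolx 16.56
rot [-0.002  -0.0014  0.0011]
-> [0.431, -0.381, 0.1447] tool mm [ 0.1 -0.   9.5] rows 0.2
cap uv [269.2 296.7] top [ 0.4304 -0.3805  0.192 ] meancloud [ 0.4298 -0.3807  0.1912] ext/2 [0.022  0.0219 0.004 ]
```

View pics/w24.png

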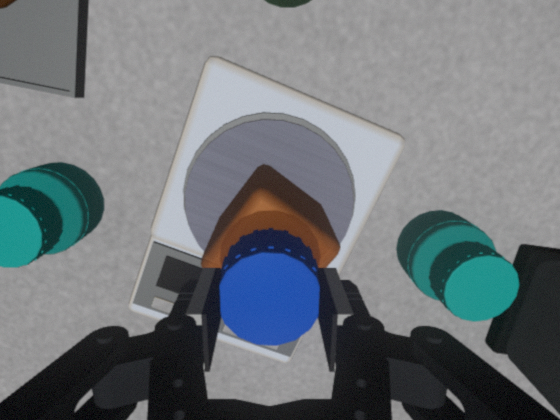

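The cap is at (0.430, -0.3806), matching the pan centre, with 9.5 mm still to go down.

Request:
apply_moves(moves=[0.02, 0, 0, 0.001, 0, 0, 0, 0.02, 0, 0, 0.002, 0, 0, 0, 0.02, 0, 0, 0.002, 0, 0, 0, 0.02, 0, 0, 0.002, 0, 0, 0, 0.02, 0, 0, 0.001, 0, 0, 0, 0.02, 0, 0, 0.001, 0, 0, 0, 0.02, 0, 0, 0, 0, 0, 0, 0.02, 0, 0, 0, 0, 0, 0])

```text
clock: 39.48
position: [0.4315, -0.3815, 0.1454]
ee_rot: [-0.0, 0.99, 0.144, 0.001]
contact_force: [0.1, -0.0, -2.5]
width: 0.04
```

```bash
python3 - <<'E'
from pan import *
go([.431,-.381,.1447])
E
```

```text
clk 39.48 pos [ 0.4315 -0.3815  0.1454] w 0.0400 F [ 0.1 -0.  -2.5] q6 0.43 tilt 0.0024 toolx 16.58
rot [ 0.0001 -0.0024  0.0014]
-> [0.431, -0.381, 0.1447] tool mm [-0.4 -0.6  0.7] rows 0.0
```

Request:
apply_moves(moves=[0.02, 0, 0, 0.0007, 0, 0, 0, 0.02, 0, 0, 0.0007, 0, 0, 0, 0.02, 0, 0, 0.0007, 0, 0, 0, 0.02, 0, 0, 0.0005, 0, 0, 0, 0.02, 0, 0, 0, 0, 0, 0, 0.02, 0, 0, 0, 0, 0, 0, 0.02, 0, 0, 0, 0, 0, 0, 0.02, 0, 0, 0, 0, 0, 0])

```text
clock: 40.15
position: [0.4321, -0.3816, 0.1445]
ee_rot: [0.001, 0.99, 0.144, 0.002]
contact_force: [-1.3, 0.2, -0.2]
width: 0.0399
```

The force is near zero, so the bottle is standing on the pan. I'll release it.

Request:
apply_moves(moves=[0.02, 0, 0, 0, 0, 0, 0, 0.043, 0, 0, 0, 0, 0, 0, 0.048, 0, 0, 0, 0, 0, 0, 0.056, 0, 0, 0, 0, 0, 0, 0.07, 0, 0, 0, 0, 0, 0, 0.085, 0, 0, 0, 0, 0, 0, 0.085, 0, 0, 0, 0, 0, 0, 0.085, 0, 0, -0.002, 0, 0, 0])

```text
clock: 40.82
position: [0.4328, -0.3829, 0.147]
ee_rot: [0.002, 0.99, 0.144, 0.003]
contact_force: [0.2, -0.0, 0.0]
width: 0.0851
```

Request:
apply_moves(moves=[0.085, 0, 0, -0.004, 0, 0, 0, 0.085, 0, 0, -0.01, 0, 0, 0, 0.085, 0, 0, -0.015, 0, 0, 0, 0.085, 0, 0, -0.02, 0, 0, 0, 0.085, 0, 0, -0.02, 0, 0, 0, 0.085, 0, 0, -0.015, 0, 0, 0, 0.085, 0, 0, -0.006, 0, 0, 0, 0.085, 0, 0, 0, 0, 0, 0])

```text
clock: 41.48
position: [0.4325, -0.3828, 0.246]
ee_rot: [0.003, 0.99, 0.144, 0.003]
contact_force: [0.3, 0.2, -0.5]
width: 0.085
```

```bash
python3 - <<'E'
from pan import *
go([.5365,-.128,.23],[.5365,-.128,.08]); d,P,ok,H=wm("w25"); P[300:]=9; pan(d,P,H)
E
```

```text
clk 41.48 pos [ 0.4325 -0.3828  0.246 ] w 0.0850 F [ 0.3  0.2 -0.5] q6 0.43 tilt 0.0092 toolx 16.58
rot [ 0.0072 -0.0057  0.0014]
-> [0.5365, -0.128, 0.23] tool mm [ 172.3 -214.7   15.4] rows 6.6
-> [0.5365, -0.128, 0.08] tool mm [ -0.8  -1.1 150. ] rows 3.6
cap uv [268.5 219.4] top [ 0.431  -0.3824  0.1821] meancloud [ 0.4306 -0.3825  0.1813] ext/2 [0.0222 0.0213 0.0028]
pan circle [ 0.429  -0.3806  0.061 ] rms inl 0.00081 417
```

View pics/w25.png

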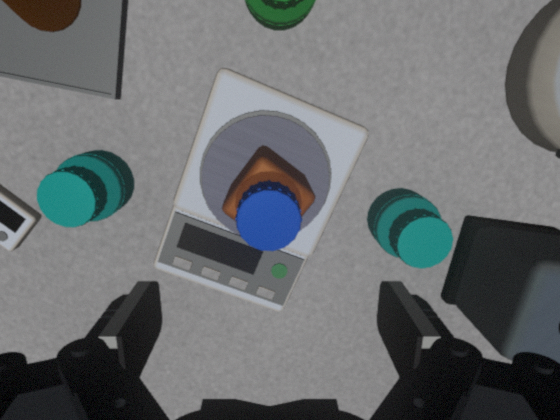

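The bottle stands upright about 2 mm from the pan's centre. Last is the flask from the tray.

Request:
apply_moves(moves=[0.085, 0.008, -0.01, 0, 0.002, -0.002, 0, 0.085, 0.015, -0.019, 0, 0.002, -0.002, 0, 0.085, 0.022, -0.027, 0, 0.002, -0.001, 0, 0.085, 0.022, -0.028, 0.002, 0, 0, 0, 0.085, 0.022, -0.028, 0.002, 0, 0, 0, 0.085, 0.022, -0.028, 0.002, 0, 0, 0, 0.085, 0.018, -0.022, 0.002, 0, 0, 0, 0.085, 0.012, -0.015, 0.002, 0, 0, 0])

```text
clock: 42.2
position: [0.5161, -0.1609, 0.226]
ee_rot: [-0.006, 0.99, 0.139, -0.006]
contact_force: [0.4, -0.2, -0.1]
width: 0.0847
```

```bash
python3 - <<'E'
from pan import *
go([.5365,-.128,.22])
E
```

```text
clk 42.20 pos [ 0.5161 -0.1609  0.226 ] w 0.0847 F [ 0.4 -0.2 -0.1] q6 0.86 tilt 0.0161 toolx 16.0
rot [-0.0131  0.0093 -0.0088]
-> [0.5365, -0.128, 0.22] tool mm [ 28.8 -25.9   6. ] rows 0.9
```

Request:
apply_moves(moves=[0.085, 0.009, -0.008, 0, -0.003, 0.002, -0.002, 0.085, 0.007, -0.006, 0.002, -0.003, 0.002, -0.002, 0.085, 0.005, -0.004, 0.004, -0.003, 0.002, -0.002, 0.085, 0.002, -0.002, 0.008, -0.002, 0, 0, 0.085, 0, 0, 0.012, 0, 0, 0, 0.085, 0, 0, 0.012, 0, 0, 0, 0.085, 0, 0, 0.008, 0, 0, 0, 0.085, 0, 0, 0.004, 0, 0, 0])

```text
clock: 42.87
position: [0.5297, -0.1241, 0.1663]
ee_rot: [-0.004, 0.989, 0.146, -0.007]
contact_force: [0.2, -0.5, -0.1]
width: 0.0854
```

```bash
python3 - <<'E'
from pan import *
wm("w26"); go([.5365,-.128,.079])
E
```

```text
cap uv [280.1 214.3] top [ 0.5371 -0.1276  0.1171] meancloud [ 0.5367 -0.1277  0.1163] ext/2 [0.0177 0.0178 0.0027]
clk 42.92 pos [ 0.5292 -0.124   0.1656] w 0.0853 F [-1.  -0.7 -1.3] q6 0.92 tilt 0.0174 toolx 16.74
rot [-0.0117  0.0129  0.0042]
-> [0.5365, -0.128, 0.079] tool mm [ 7.   6.9 86.5] rows 2.1
```

Request:
apply_moves(moves=[0.085, 0.002, 0.002, 0.001, -0.003, 0.004, 0.001, 0.085, 0.002, 0.002, 0.002, -0.003, 0.004, 0.001, 0.085, 0.002, 0.002, 0.004, -0.003, 0.003, 0.001, 0.085, 0.001, 0.001, 0.007, -0.002, 0.001, 0, 0.085, 0, 0, 0.008, 0, 0, 0, 0.085, 0, 0, 0.007, 0, 0, 0, 0.085, 0, 0, 0.004, 0, 0, 0, 0.085, 0, 0, 0.001, 0, 0, 0])

```text
clock: 43.58
position: [0.5397, -0.1314, 0.1293]
ee_rot: [0.001, 0.99, 0.143, 0.001]
contact_force: [-0.1, -0.2, 1.1]
width: 0.0853
```

```bash
python3 - <<'E'
from pan import *
wm("w27"); go([.5368,-.1277,.079])
E
```

```text
cap uv [262.5 249.6] top [ 0.5374 -0.1276  0.117 ] meancloud [ 0.537  -0.1278  0.1163] ext/2 [0.0179 0.0178 0.0027]
clk 43.63 pos [ 0.5396 -0.1313  0.1293] w 0.0851 F [-0.  -0.1  1. ] q6 0.92 tilt 0.0034 toolx 16.39
rot [ 0.0026 -0.0023 -0.0019]
-> [0.5368, -0.1277, 0.079] tool mm [-1.8 -4.4 50.2] rows 1.2
```

Request:
apply_moves(moves=[0.085, -0.0005, -0.0013, 0.003, 0, 0, 0, 0.085, -0.0005, -0.0013, 0.007, 0, 0, 0, 0.085, -0.0005, -0.001, 0.009, 0, 0, 0, 0.085, 0, 0, 0.009, 0, 0, 0, 0.085, 0, 0, 0.007, 0, 0, 0, 0.085, 0, 0, 0.004, 0, 0, 0, 0.085, 0, 0, 0.002, 0, 0, 0, 0.085, 0, 0, 0, 0, 0, 0])

```text
clock: 44.3
position: [0.5367, -0.1276, 0.0836]
ee_rot: [0.001, 0.99, 0.143, 0.001]
contact_force: [1.0, -0.8, 0.2]
width: 0.085
```

```bash
python3 - <<'E'
from pan import *
go([.5368,-.1277,.079])
E
```

```text
clk 44.30 pos [ 0.5367 -0.1276  0.0836] w 0.0850 F [ 1.  -0.8  0.2] q6 0.93 tilt 0.0029 toolx 16.41
rot [ 0.0022 -0.0019 -0.0015]
-> [0.5368, -0.1277, 0.079] tool mm [0.  0.1 4.6] rows 0.1
```

Request:
apply_moves(moves=[0.085, 0, 0, 0.0015, 0, 0, 0, 0.085, 0, 0, 0.0015, 0, 0, 0, 0.085, 0, 0, 0.001, 0, 0, 0, 0.02, 0, 0, 0.0005, 0, 0, 0, 0.02, 0, 0, 0, 0, 0, 0, 0.02, 0, 0, 0, 0, 0, 0, 0.02, 0, 0, 0, 0, 0, 0, 0.02, 0, 0, 0, 0, 0, 0])

```text
clock: 44.97
position: [0.5384, -0.1284, 0.0804]
ee_rot: [0.002, 0.99, 0.143, 0.003]
contact_force: [-0.3, -0.5, 1.0]
width: 0.0319
```

Request:
apply_moves(moves=[0.02, 0, 0, 0, 0, 0, 0, 0.02, 0, 0, 0, 0, 0, 0, 0.02, 0, 0, 0, 0, 0, 0, 0.02, 0, 0, 0, 0, 0, 0, 0.02, 0, 0, 0, 0, 0, 0, 0.02, 0, 0, 0, 0, 0, 0, 0.02, 0, 0, 0, 0, 0, 0, 0.02, 0, 0, 0, 0, 0, 0])

```text
clock: 45.63
position: [0.5384, -0.1283, 0.0804]
ee_rot: [0.002, 0.99, 0.143, 0.003]
contact_force: [0.8, -0.2, 1.2]
width: 0.032
```

```bash
python3 - <<'E'
from pan import *
go([.5368,-.1277,.079])
E
```

```text
clk 45.63 pos [ 0.5384 -0.1283  0.0804] w 0.0320 F [ 0.8 -0.2  1.2] q6 0.93 tilt 0.0070 toolx 16.41
rot [ 0.0047 -0.0051 -0.0016]
-> [0.5368, -0.1277, 0.079] tool mm [-1.3 -1.1  1.4] rows 0.1
```

Request:
apply_moves(moves=[0.02, 0, 0, -0.003, -0.001, 0, 0, 0.02, 0, 0, -0.008, 0, 0, 0, 0.02, 0, 0, -0.018, 0, 0, 0, 0.02, 0, 0, -0.026, 0, 0, 0, 0.02, 0, 0, -0.03, 0, 0, 0, 0.02, 0, 0, -0.03, 0, 0, 0, 0.02, 0, 0, -0.024, 0, 0, 0, 0.02, 0, 0, -0.012, 0, 0, 0])

```text
clock: 46.3
position: [0.5318, -0.1256, 0.2333]
ee_rot: [-0.002, 0.99, 0.143, -0.005]
contact_force: [0.5, 0.3, -3.3]
width: 0.0316
```

```bash
python3 - <<'E'
from pan import *
wm("w28"); go([.536,-.128,.26],[.465,.1,.26],[.473,.373,.26])
E
```

```text
cap uv [269.2 294. ] top [ 0.5323 -0.1249  0.27  ] meancloud [ 0.5317 -0.1252  0.2692] ext/2 [0.018  0.018  0.0039]
clk 46.35 pos [ 0.533  -0.1261  0.2353] w 0.0321 F [-0.3  0.2  0.5] q6 0.93 tilt 0.0072 toolx 16.41
rot [-0.0029  0.0065 -0.0016]
-> [0.536, -0.128, 0.26] tool mm [  2.2   2.6 -24.8] rows 0.6
-> [0.465, 0.1, 0.26] tool mm [  -3.7 -238.8    0.7] rows 5.7
-> [0.473, 0.373, 0.26] tool mm [ 8.480e+01 -2.596e+02  2.000e-01] rows 6.5
```

View pics/w28.png

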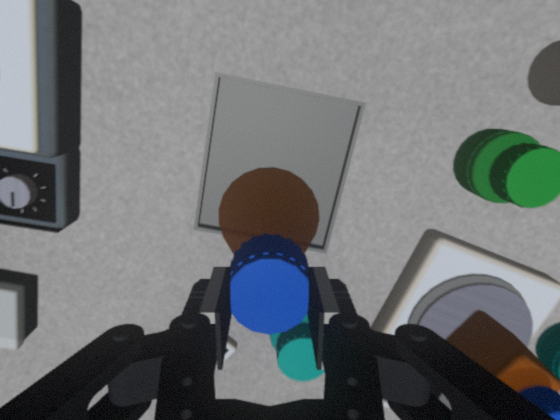

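The flask is lifted upright and the tray is empty again. I'll carry it past the jar to the cork.

Request:
apply_moves(moves=[0.02, -0.002, -0.004, -0.006, 0, 0.001, 0, 0.02, -0.002, -0.01, -0.008, 0, 0.001, 0, 0.02, -0.002, -0.016, -0.006, 0, 0.001, 0, 0.02, -0.001, -0.022, -0.003, 0, 0.001, 0, 0.02, 0, -0.026, -0.001, 0, 0, 0, 0.02, 0, -0.026, 0, 0, 0, 0, 0.02, 0, -0.026, 0, 0, 0, 0, 0.02, 0, -0.026, 0, 0, 0, 0])

```text
clock: 47.02
position: [0.4734, 0.0298, 0.2581]
ee_rot: [-0.004, 0.99, 0.139, -0.006]
contact_force: [0.4, 0.5, -2.0]
width: 0.0318
```

```bash
python3 - <<'E'
from pan import *
go([.465,.1,.26],[.473,.373,.26])
E
```

```text
clk 47.02 pos [0.4734 0.0298 0.2581] w 0.0318 F [ 0.4  0.5 -2. ] q6 1.20 tilt 0.0150 toolx 15.99
rot [-0.0093  0.0117 -0.009 ]
-> [0.465, 0.1, 0.26] tool mm [ 11.2 -69.9  -1.4] rows 1.7
-> [0.473, 0.373, 0.26] tool mm [  82.9 -260.2    1.4] rows 6.5
```

Request:
apply_moves(moves=[0.02, 0.004, -0.026, 0, -0.002, 0.003, -0.002, 0.02, 0.005, -0.026, 0, -0.002, 0.003, -0.002, 0.02, 0.006, -0.026, 0, -0.002, 0.003, -0.002, 0.02, 0.007, -0.026, 0, -0.002, 0.002, -0.002, 0.02, 0.008, -0.026, 0, 0, 0, 0, 0.02, 0.008, -0.026, 0, 0, 0, 0, 0.02, 0.008, -0.026, 0, 0, 0, 0, 0.02, 0.008, -0.024, 0, 0, 0, 0])

```text
clock: 47.68
position: [0.4445, 0.2595, 0.2547]
ee_rot: [-0.003, 0.989, 0.146, -0.011]
contact_force: [0.7, -0.5, -2.7]
width: 0.032
```

```bash
python3 - <<'E'
from pan import *
go([.473,.373,.26])
E
```

```text
clk 47.68 pos [0.4445 0.2595 0.2547] w 0.0320 F [ 0.7 -0.5 -2.7] q6 1.66 tilt 0.0224 toolx 16.75
rot [-0.0087  0.0206  0.0043]
-> [0.473, 0.373, 0.26] tool mm [  59.9 -100.5   -5.7] rows 2.8
```

Request:
apply_moves(moves=[0.02, 0.012, -0.018, -0.001, -0.002, 0.004, 0.001, 0.02, 0.012, -0.016, -0.001, -0.002, 0.004, 0.001, 0.02, 0.01, -0.014, -0.001, -0.002, 0.004, 0.001, 0.02, 0.008, -0.011, 0, -0.001, 0.003, 0, 0.02, 0.006, -0.008, 0, 0, 0.003, 0, 0.02, 0.004, -0.005, 0, 0, 0.001, 0, 0.02, 0.002, -0.002, 0, 0, 0, 0, 0.02, 0, 0, 0, 0, 0, 0])

```text
clock: 48.35
position: [0.4604, 0.358, 0.2522]
ee_rot: [-0.001, 0.989, 0.15, -0.009]
contact_force: [-0.6, 0.1, -2.6]
width: 0.0315
```

```bash
cat > cork.py <<'E'
from pan import *
from scipy.optimize import least_squares
def cork(d,P,H):
    # ring points where the cork's edge meets the grey bench
    m=((H[...,1]>60)&(H[...,0]<25)&(H[...,2]>60)).astype(np.uint8); m[300:]=0
    z=P[...,2]; near=(np.hypot(P[...,0]-.473,P[...,1]-.374)<.085)&(z<.03)&(z>.008); m&=near.astype(np.uint8)
    m=cv2.morphologyEx(m,cv2.MORPH_CLOSE,np.ones((5,5)))
    cn=max(cv2.findContours(m,cv2.RETR_EXTERNAL,cv2.CHAIN_APPROX_NONE)[0],key=cv2.contourArea)
    W=np.array([plane(d,*q[0],.016)[:2] for q in cn])
    r=least_squares(lambda p:np.hypot(W[:,0]-p[0],W[:,1]-p[1])-.065,[.473,.374],loss="soft_l1",f_scale=.001)
    print("cork",r.x.round(4),np.median(abs(r.fun)).round(5),len(W))
E
python3 - <<'E'
from cork import *
go([.473,.373,.24]); d,P,ok,H=wm("w29"); cork(d,P,H)
E
```

```text
clk 48.35 pos [0.4604 0.358  0.2522] w 0.0315 F [-0.6  0.1 -2.6] q6 1.80 tilt 0.0190 toolx 17.27
rot [-0.0038  0.0186  0.0134]
-> [0.473, 0.373, 0.24] tool mm [ 16.7 -10.5  12. ] rows 0.6
cap uv [555.8 172.1] top [0.5422 0.1706 0.1579] meancloud [0.5422 0.17   0.1573] ext/2 [0.0143 0.0077 0.0037]
cap uv [269.1 293.9] top [0.4612 0.359  0.2889] meancloud [0.4606 0.3587 0.2881] ext/2 [0.0179 0.0179 0.0039]
cork [0.4716 0.3756] 0.00169 338
```

View pics/w29.png

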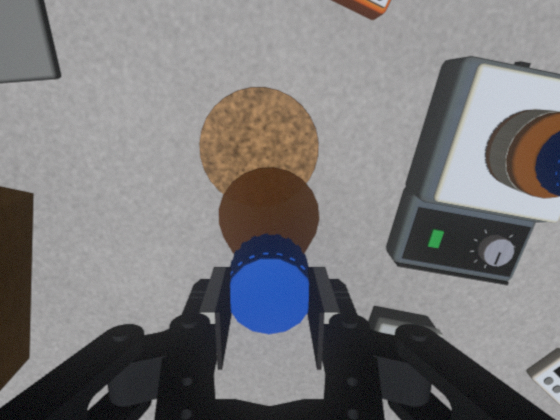

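Request:
apply_moves(moves=[0.02, 0.003, -0.002, 0.003, -0.001, 0.004, 0.003, 0.02, 0.003, -0.003, 0.006, -0.001, 0.004, 0.004, 0.02, 0.003, -0.003, 0.01, -0.001, 0.004, 0.004, 0.02, 0.003, -0.002, 0.014, 0, 0.003, 0.001, 0.02, 0.001, 0, 0.016, 0, 0.001, 0, 0.02, 0, 0, 0.016, 0, 0, 0, 0.02, 0, 0, 0.014, 0, 0, 0, 0.02, 0, 0, 0.01, 0, 0, 0])

```text
clock: 49.07
position: [0.473, 0.3681, 0.1613]
ee_rot: [-0.001, 0.99, 0.139, 0.003]
contact_force: [0.1, 0.3, -3.2]
width: 0.0319
```

```bash
python3 - <<'E'
from cork import *
go([.472,.374,.0925]); d,P,ok,H=wm("w30"); cork(d,P,H)
E
```

```text
clk 49.07 pos [0.473  0.3681 0.1613] w 0.0319 F [ 0.1  0.3 -3.2] q6 1.84 tilt 0.0057 toolx 16.01
rot [-0.0002 -0.0057 -0.0085]
-> [0.472, 0.374, 0.0925] tool mm [ 0.3 -6.  68.8] rows 1.7
cap uv [269.1 293.7] top [0.473  0.3689 0.1978] meancloud [0.4724 0.3687 0.1971] ext/2 [0.018  0.0179 0.0039]
cork [0.4709 0.3749] 0.00232 505
```

View pics/w30.png

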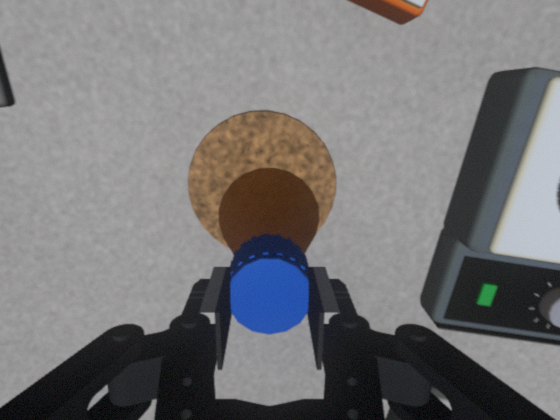

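```bash
python3 - <<'E'
from cork import *
d=imaging.get_image("wrist");H=hsv(d)
m=((H[...,1]>60)&(H[...,0]<25)).astype(np.uint8)
L=[];
for v in range(112,200,2):
    u=np.where(m[v,150:380])[0]+150
    if len(u)>20: L+= [(u.min()-.5,v),(u.max()+.5,v)]
W=np.array([plane(d,*q,.016)[:2] for q in L])
for fr in (None,.065):
    f=(lambda p:np.hypot(W[:,0]-p[0],W[:,1]-p[1])-(fr or p[2]))
    r=least_squares(f,[.472,.374,.065],loss="soft_l1",f_scale=.001); print(r.x.round(4),np.median(abs(r.fun)).round(5))
E
```

```text
[0.472  0.3755 0.0639] 0.00016
[0.4704 0.375  0.065 ] 0.00049
```

The edge fit puts the cork centre at (0.472, 0.3755) with 0.2 mm residual. I'll lower toward that.

Request:
apply_moves(moves=[0.02, 0, -0.0015, 0.003, 0, -0.001, -0.002, 0.02, 0.0003, -0.002, 0.006, 0, -0.001, -0.002, 0.02, 0.0003, -0.002, 0.009, 0, -0.001, -0.002, 0.02, 0, -0.001, 0.01, 0, 0, 0, 0.02, 0, 0, 0.01, 0, 0, 0, 0.02, 0, 0, 0.007, 0, 0, 0, 0.02, 0, 0, 0.004, 0, 0, 0, 0.02, 0, 0, 0.001, 0, 0, 0])

```text
clock: 49.83
position: [0.473, 0.3759, 0.1085]
ee_rot: [-0.001, 0.99, 0.142, 0.003]
contact_force: [1.3, 0.1, -2.6]
width: 0.0317
```

```bash
python3 - <<'E'
from cork import *
d,P,ok,H=wm("w31"); go([.472,.3747,.0925])
E
```

```text
cap uv [269.2 293.8] top [0.473  0.3766 0.1451] meancloud [0.4724 0.3764 0.1444] ext/2 [0.0177 0.0179 0.004 ]
clk 49.88 pos [0.4729 0.3758 0.1085] w 0.0316 F [-0.1 -0.1 -3. ] q6 1.84 tilt 0.0050 toolx 16.36
rot [-0.001  -0.0049 -0.0025]
-> [0.472, 0.3747, 0.0925] tool mm [-1.3  0.8 16. ] rows 0.4
```

Request:
apply_moves(moves=[0.02, -0.0004, 0.0003, 0.001, 0, -0.001, 0, 0.02, -0.0004, 0.0003, 0.002, 0, -0.001, 0, 0.02, -0.0004, 0.0002, 0.003, 0, -0.001, 0, 0.02, 0, 0, 0.003, 0, 0, 0, 0.02, 0, 0, 0.002, 0, 0, 0, 0.02, 0, 0, 0.001, 0, 0, 0, 0.02, 0, 0, 0.001, 0, 0, 0, 0.02, 0, 0, 0, 0, 0, 0])

```text
clock: 50.55
position: [0.4732, 0.3751, 0.0957]
ee_rot: [-0.001, 0.99, 0.142, 0.002]
contact_force: [0.8, -0.2, -2.1]
width: 0.032
```

```bash
python3 - <<'E'
from cork import *
go([.472,.3747,.0922])
E
```

```text
clk 50.55 pos [0.4732 0.3751 0.0957] w 0.0320 F [ 0.8 -0.2 -2.1] q6 1.84 tilt 0.0052 toolx 16.34
rot [-0.0018 -0.0049 -0.0028]
-> [0.472, 0.3747, 0.0922] tool mm [-1.3  0.   3.5] rows 0.1
```

Request:
apply_moves(moves=[0.02, -0.0005, 0, 0.001, 0, -0.001, 0, 0.02, -0.0005, 0, 0.001, 0, -0.001, 0, 0.02, -0.0005, 0, 0.001, 0, -0.001, 0, 0.02, 0, 0, 0.0007, 0, 0, 0, 0.02, 0, 0, 0.0005, 0, 0, 0, 0.02, 0, 0, 0, 0, 0, 0, 0.02, 0, 0, 0, 0, 0, 0, 0.02, 0, 0, 0, 0, 0, 0])

```text
clock: 51.22
position: [0.4724, 0.3752, 0.0926]
ee_rot: [-0.002, 0.99, 0.142, 0.002]
contact_force: [0.1, 0.1, -1.0]
width: 0.0319
```

Request:
apply_moves(moves=[0.02, 0, 0, 0.001, 0, 0, 0, 0.02, 0, 0, 0.001, 0, 0, 0, 0.02, 0, 0, 0.0005, 0, 0, 0, 0.02, 0, 0, 0, 0, 0, 0, 0.02, 0, 0, 0, 0, 0, 0, 0.02, 0, 0, 0, 0, 0, 0, 0.02, 0, 0, 0, 0, 0, 0, 0.02, 0, 0, 0, 0, 0, 0])

```text
clock: 51.88
position: [0.4732, 0.3756, 0.0926]
ee_rot: [-0.002, 0.99, 0.142, 0.003]
contact_force: [-0.7, -0.5, 1.2]
width: 0.0318
```

The flask is standing on the cork. I'll release it and rise.

Request:
apply_moves(moves=[0.02, 0, 0, 0, 0, 0, 0, 0.035, 0, 0, 0, 0, 0, 0, 0.04, 0, 0, 0, 0, 0, 0, 0.05, 0, 0, 0, 0, 0, 0, 0.065, 0, 0, 0, 0, 0, 0, 0.085, 0, 0, 0, 0, 0, 0, 0.085, 0, 0, 0, 0, 0, 0, 0.085, 0, 0, 0, 0, 0, 0])

```text
clock: 52.55
position: [0.474, 0.3762, 0.0925]
ee_rot: [-0.002, 0.99, 0.142, 0.004]
contact_force: [1.1, 0.1, -0.2]
width: 0.085
```

Request:
apply_moves(moves=[0.085, 0, 0, -0.003, 0, 0, 0, 0.085, 0, 0, -0.01, 0, 0, 0, 0.085, 0, 0, -0.018, 0, 0, 0, 0.085, 0, 0, -0.026, 0, 0, 0, 0.085, 0, 0, -0.03, 0, 0, 0, 0.085, 0, 0, -0.026, 0, 0, 0, 0.085, 0, 0, -0.014, 0, 0, 0, 0.085, 0, 0, -0.004, 0, 0, 0])

```text
clock: 53.22
position: [0.4719, 0.3747, 0.2319]
ee_rot: [-0.002, 0.99, 0.142, 0.003]
contact_force: [-0.4, 0.1, 0.1]
width: 0.0847
```

Request:
apply_moves(moves=[0.085, 0, 0, 0, 0, 0, 0, 0.085, 0, 0, 0, 0, 0, 0, 0.085, 0, 0, 0, 0, 0, 0, 0.085, 0, 0, 0, 0, 0, 0, 0.085, 0, 0, 0, 0, 0, 0, 0.085, 0, 0, 0, 0, 0, 0, 0.085, 0, 0, 0, 0, 0, 0, 0.085, 0, 0, 0, 0, 0, 0])

```text
clock: 53.88
position: [0.47, 0.3735, 0.2288]
ee_rot: [-0.001, 0.99, 0.142, -0.0]
contact_force: [0.3, 0.3, -1.5]
width: 0.085
```

```bash
python3 m.py; python3 - <<'E'
from cork import *
go([.472,.3747,.25]); d,P,ok,H=wm("w32"); cork(d,P,H)
for n in ["scene","side"]:
    d=imaging.get_image(n); cv2.imwrite(f"pics/end_{n}.png",d["image"][:,:,::-1])
E
```

```text
scene blob [424. 101.] z95 0.1709 medtop [0.8011 0.616  0.1698] circ [0.8025 0.6174] 0.0215 uv [424.1 100.1]
scene blob [314. 119.] z95 0.1286 medtop [0.4734 0.3716 0.1275] circ [0.4743 0.3732] 0.0178 uv [313.7 116.5]
scene blob [308. 148.] z95 0.1646 medtop [0.5577 0.1428 0.1628] circ [0.5587 0.1431] 0.0272 uv [308.2 146.2]
scene blob [163. 239.] z95 0.1818 medtop [ 0.4325 -0.385   0.1801] circ [ 0.4312 -0.3845] 0.0224 uv [162.5 236.7]
scene blob [302. 358.] z95 0.1708 medtop [ 0.8413 -0.4819  0.1694] circ [ 0.8404 -0.4815] 0.0193 uv [302.1 356.8]
scene blob [250. 412.] z95 0.1409 medtop [ 0.8003 -0.6006  0.1392] circ [ 0.8004 -0.6013] 0.0158 uv [249.6 411.5]
side blob [244.  95.] z95 0.1434 medtop [ 0.7948 -0.5951  0.1416] circ [ 0.7977 -0.5973] 0.0177 uv [244.2  94.4]
side blob [223. 104.] z95 0.1743 medtop [ 0.8384 -0.4752  0.1726] circ [ 0.8364 -0.4765] 0.0184 uv [222.6 103.1]
side blob [338. 133.] z95 0.1841 medtop [ 0.4271 -0.3772  0.1828] circ [ 0.4229 -0.3777] 0.0244 uv [338.3 129.9]
side blob [269. 351.] z95 0.131 medtop [0.4713 0.3783 0.1293] circ [0.4718 0.3786] 0.0181 uv [268.7 348.8]
side blob [ 64. 415.] z95 0.1732 medtop [0.8004 0.6134 0.1713] circ [0.7992 0.618 ] 0.018 uv [ 63.9 415.4]
tri [0.8013 0.613  0.1707] [0.0007 0.0007]
tri [0.4721 0.3757 0.1248] [0.0003 0.0003]
tri [ 0.4288 -0.3842  0.1783] [0.0016 0.0016]
tri [ 0.8403 -0.4818  0.1684] [0.0009 0.0009]
tri [ 0.799  -0.6008  0.1385] [0.0016 0.0016]
clk 53.98 pos [0.4701 0.3736 0.229 ] w 0.0853 F [-0.6  0.6 -0.4] q6 1.84 tilt 0.0016 toolx 16.34
rot [-0.0015 -0.0005 -0.0027]
-> [0.472, 0.3747, 0.25] tool mm [  2.2  -0.6 -21. ] rows 0.5
cap uv [267.2 197.8] top [0.4726 0.3769 0.1292] meancloud [0.4723 0.3768 0.1283] ext/2 [0.0179 0.0176 0.0027]
cork [0.4718 0.3756] 0.00158 346
```

View pics/end_scene.png

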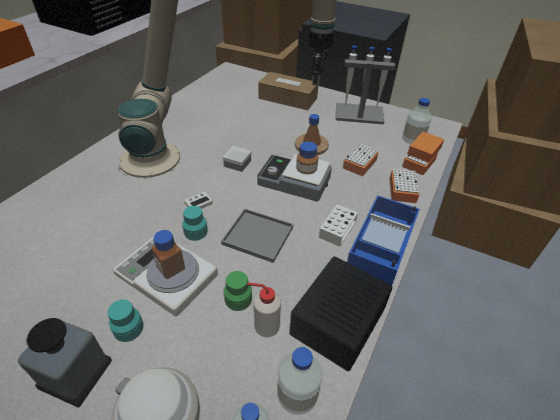

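View pics/end_side.png

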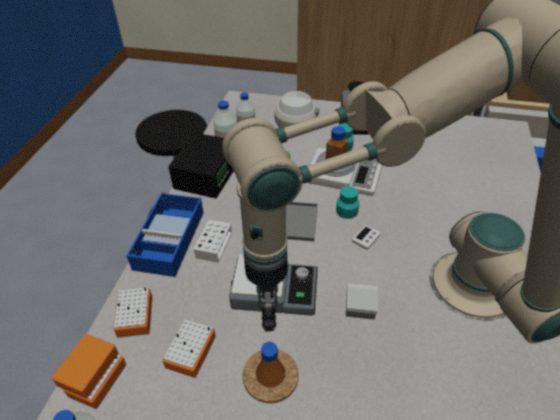

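View pics/w32.png

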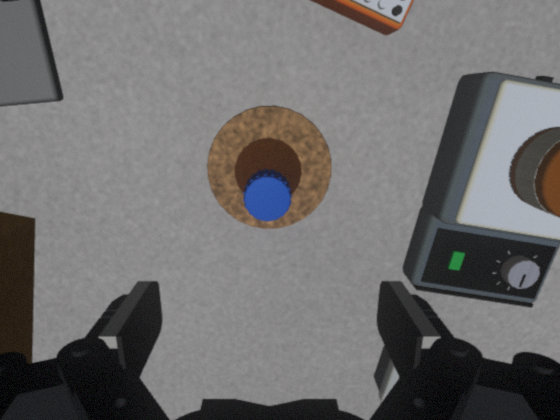

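All three vessels stand upright and centred. In the scene picture the flask is on the cork (314,130), the jar on the stirrer (308,160) and the bottle on the balance (168,255). The tray is empty and the racks and wash bottle are where they were, so I'm handing in.

```bash
python3 - <<'E'
from rig import workorder
print(workorder.sign_off())
E
```

```text
the job is handed in; nothing more can be done
None
```

The job is done and handed in at about 54 s. The jar is on the stirrer, the flask on the cork mat and the bottle on the balance pan, all upright and released, with the open gripper about 100 mm above the flask.

I stood the flask on the tray first, then moved the jar, the bottle and finally the flask.

**Final checks (wrist camera):**

| Vessel | Place | Offset from centre |
|---|---|---|
| Jar | Stirrer | about 1 mm |
| Bottle | Balance pan | about 2.5 mm |
| Flask | Cork mat | about 1.3 mm |

In the last scene picture the tray is empty, and the tip rack, tube rack, wash bottle and look-alikes stand where they did at the start. I judged that by eye, not by measurement.

**What failed or disagreed:**
- **Slipped grasps:** the first grasp of the flask and the first grasp of the jar slipped off the cap. The fingertips stood about 15 mm behind the reported TCP. Both vessels stayed upright and unmoved, and lower grasps held.
- **Camera disagreement:** the scene and side cameras differ by up to about 8 mm in places. I placed by the wrist camera. Triangulating those two views agrees with it to about 1 mm for the flask and 2.5 mm for the bottle. The arm hid the jar from the side camera at the end, so the jar has no two-view check.

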